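# Run a cassette through the embossing press

## Task

Emboss the card in the blue cassette: lay the cassette flat and square on the press's right-hand feed tray with its end up against the rollers, then take the crank by its red grip and turn it clockwise (as the robot sees it), steadily and at no more than about a turn a second, until the rollers have passed the cassette right through onto the left-hand tray. Do not turn back or let go of the grip while the cassette is in the rollers, or the card will be marked. Leave the cassette lying on the left-hand tray and do not disturb the orange cassette, the mug, the phone or the wooden elephant.

Things in the scene. Friction and masses are not known exactly. Their poses are not given: they have to be found in the camera images.
- press: white hand-cranked embossing press, fixed. Origin on the desk under the middle of the rollers; z up, x away from the robot, y = feed direction, from the right-hand feed tray (-y) to the left-hand tray (+y) as the robot sees them. Housing 144 mm in x (-72 to 72), 110 mm in y (-55 to 55), 150 mm high, black dial on top to 164. Crank on the robot's side (-x)
- nip (a point): point at tray height (75 mm above the desk) under the middle of the two rubber rollers (radius 11 mm, along the press's x, geared to the crank), inside a slot 100 mm wide and 33 mm high between the side walls. The rollers squeeze: their gap is 13.4 mm. A cassette slid up lightly (3 to 5 N) stops with its end 2 or 3 mm short of this point; only then do the turning rollers catch it
- feed_tray (a point): centre of the top of the right-hand grey tray: flat, level, no lips, 75 mm above the desk, 100 mm wide (press x -50 to 50), from 16 to 175 mm beyond the nip on the -y side; the housing covers its inner 39 mm. Axes as the press
- out_tray (a point): centre of the top of the left-hand grey tray, the mirror image on the +y side. A cassette stays here where the rollers let go of it, its rear end 2 to 6 mm past the nip
- crank (a joint): crank angle, rad, unlimited, starts anywhere in -2.8 to 2.8. Axle along the press's x at y 0, z 100 mm. 0 = arm straight up; grows clockwise as the robot sees it, which feeds right to left, about 11 mm per rad: some 14 rad from touching to through. The grip's axis is at press y = -58 sin(angle), z = 100 + 58 cos(angle) mm. Stays where left; takes 2 to 6 N at the grip
- crank_grip (a point): middle of the red grip: a cylinder 23 mm in diameter and 82 mm long along the press's x, from x -94 to -176 mm, centre -135. It spins freely on its pin, so a hand that holds it need not turn. Crank arm and hub lie at x -72 to -94
- cassette_center (a point): centre of the blue embossing cassette, a closed rigid stack of plates 150 mm (its y) x 60 mm (its x) x 14 mm (its z), 160 g, either end first; starts lying flat on the desk
- spare_center (a point): centre of the orange cassette, same size, lying flat on the desk; not to be used
- mug_mid (a point): white mug, 95 mm high, 80 mm wide, handle at its +y; half-way up its axis
- phone_mid (a point): white cordless phone standing in a black charger 90 x 80 mm, about 210 mm high; point 90 mm above the desk
- elephant_mid (a point): wooden elephant figure, 130 mm long, 72 mm high; point 35 mm above the desk
Things that resemble listed ones, but are neither listed nor needed, are in the scene too. What is meant by the part that bears cassette_center is not green, and is the larger of those in its own colour.

How it is judged:
By the outcome, as a careful person would: the job done as asked, in the order asked, and still so for the second after the job is handed in, with the robot touching nothing.
It also fails if it takes over 72 s, if anything falls off the work surface, if the arm or the gripper's body presses on something with over 40 N, if the wrist force passes 120 N, or if a joint passes its speed limit or range.

## Robot

A 6-joint arm with a two-finger parallel gripper is mounted at the origin on the work surface. World frame = base frame: x ahead of the robot, y to its left, z up, the work surface at z = 0. Lengths are in m, angles in degrees, forces in N, time in s.
With the tool pointing down it reaches from about 0.4 to 0.825 m from the base axis. Payload 7 kg.
Tool frame: the origin (TCP) lies midway between the tips of the shut fingers; the grasp point (between the pads) lies 19 mm behind it; x points along the fingers, z is the direction in which the jaws open and shut, and the axes are right-handed (so a half turn about x gives the same grasp; the last joint's range is limited). The gripper opens to 88 mm and grips with 3 to 60 N. Pads are 19 mm wide; open, the fingers measure 130 mm over their backs; the gripper's body (78 mm by 193 mm) begins 47 mm behind the grasp point.
Start: joints at [16.507, 20.546, 0.682, 0, -70.136, -16.507], TCP at [0.675, -0, 0.227] pointing down, gripper open.
Joint ranges: [-176.03, 176.03], [-82.01, 121.73], [-58.28, 71.71], [-173.87, 95.51], [-174.79, -0.11], [-173.66, 173.66]. Speed limits (degrees/s): [136.94, 136.94, 172.46, 180, 180, 180].

## Interface

Orientations are given as [roll, pitch, yaw] about the fixed x, y, z axes, in that order (R = Rz(yaw) Ry(pitch) Rx(roll)).
In Python, from plant import get_state, capture, close_job gives the robot as it stands.
- The arm moves only by the tool play_rows, never from a script. Its argument "series" is one flat list of numbers, 4 for each row, row after row: the shift along the tool's x, y, z in m, then the turn about the tool's x in rad. In form: [tx, ty, tz, spin, tx, ty, tz, spin, ...]. A call has exactly 5 rows; each row shifts and turns the commanded pose from where the row before left it, along the tool's axes as they then stand; what a row does not reach is not made up. A row lasts 1/12 s, in which the tool goes at most 41.7 mm and 7.16 degrees, less where a joint would pass 70% of its speed; a pose out of reach is approached as far as the arm can. A call is refused whole if a number of a shift passes 0.0417 or a number of a turn 0.125, either way. A call with a gripper value outside its range is refused whole. "jaw" is the opening in per cent of the stroke, from 0 (shut) to 100 (fully open), set as the call begins (left out, the last holds). The fingers move at their own pace and stop on an object; "squeeze" is the grip in N (left out, the last holds). Time passes only in rows, so rows that do not move let the fingers close, or fill a call up. It gives the time, the measured TCP pose, the force and the opening at its end, in the units of the state.
- get_state(): the state, without advancing time (a new reading comes with each control period).
- capture(name): name is "scene" or "side" or "wrist"; returns a dict with "img" (384x512x3 uint8, blue, green, red), "K" (3x3 intrinsics, pixels), "k1" (the pictures are not rectified: a ray, as slopes to the right and down, at radius r is drawn at 1 + k1 r^2 times it, then the intrinsics apply), "world_from_camera" (4x4, takes a point from camera to world coordinates). Camera axes: x right, y down, z forward; pixel columns grow to the right and rows downward; lengths in m; the calibration is good to about 2 mm. A picture is of the moment at which its call begins. There is no depth.
- close_job(): hands the job in, once; it reports no verdict.
The state is a dict: "time_s": time; "joints": joint angles; "qd": joint speeds; "joint_torque": joint torques, N m; "tcp_pos": TCP position; "eef_rot": TCP orientation; "contact_force": force on the tool from outside, world axes, zero at the start; "moment": the same for the moment, N m; "gripper_width": finger opening in m.
Only numpy, scipy, OpenCV 4.12 (cv2) and the standard library are available. Lean on these libraries where they do the work, as an engineer would, in place of code of your own. Each camera call takes 0.05 s, during which the arm holds its last target.

## Working session

There is one attempt and no reset: what is moved stays moved. The work goes in short steps, Python scripts to look and compute and a tool call to move; the robot and the scene stay as the last step left them, time stands still between calls to the robot, and variables do not carry over. Pictures are saved under pics/ and viewed, and the job is handed in when it is done.

Besides the shell and the picture viewer there is one more tool, called after "Emit:" as name(argument=value, ...) on one line, values as JSON. play_rows: Moves the arm, as the interface text tells. Its arguments: {"type":"object","properties":{"series":{"type":"array","items":{"type":"number"}},"jaw":{"type":"number"},"squeeze":{"type":"number"}},"required":["series"]}

```bash
mkdir -p pics; ls
cat > h.py <<'E'
import numpy as np,cv2,json
from plant import get_state,capture,close_job
def snap(n,f):
    c=capture(n); cv2.imwrite(f'pics/{f}.png',c['img']); np.savez(f'pics/{f}.npz',img=c['img'],K=c['K'],k1=c['k1'],T=c['world_from_camera']); return c
def load(f):
    d=np.load(f'pics/{f}.npz'); return {'img':d['img'],'K':d['K'],'k1':float(d['k1']),'world_from_camera':d['T']}
def ray(c,u,v):
    K=np.array(c['K']);k1=float(c['k1']);T=np.array(c['world_from_camera'])
    p=cv2.undistortPoints(np.array([[[u,v]]],float),K,np.array([k1,0,0,0,0.]))[0,0]
    d=T[:3,:3]@np.array([p[0],p[1],1.]); return T[:3,3],d/np.linalg.norm(d)
def onz(c,u,v,z):
    o,d=ray(c,u,v); return o+d*(z-o[2])/d[2]
def tri(rs):
    A=np.zeros((3,3));b=np.zeros(3)
    for o,d in rs:
        P=np.eye(3)-np.outer(d,d);A+=P;b+=P@o
    x=np.linalg.solve(A,b); return x,[np.linalg.norm((np.eye(3)-np.outer(d,d))@(x-o)) for o,d in rs]
def proj(c,X):
    T=np.array(c['world_from_camera']);q=T[:3,:3].T@(np.array(X)-T[:3,3])
    p,_=cv2.projectPoints(q.reshape(1,1,3),np.zeros(3),np.zeros(3),np.array(c['K']),np.array([float(c['k1']),0,0,0,0.])); return p[0,0]
E
python3 - <<'E'
from h import *
for n in('scene','side','wrist'):
    c=snap(n,n+'0'); print(n,np.round(c['world_from_camera'],3).tolist(),np.round(c['K'],1).tolist(),c['k1'])
print(get_state())
E
```

```text
pics
scene [[0.029, 0.6, -0.799, 1.507], [0.999, -0.031, 0.013, -0.047], [-0.017, -0.799, -0.601, 0.867], [0.0, 0.0, 0.0, 1.0]] [[365.1, 0.0, 250.3], [0.0, 365.1, 194.5], [0.0, 0.0, 1.0]] -0.09770312492419596
side [[0.885, -0.329, 0.33, 0.014], [-0.466, -0.63, 0.621, -0.905], [0.004, -0.703, -0.711, 1.126], [0.0, 0.0, 0.0, 1.0]] [[453.9, 0.0, 263.4], [0.0, 453.9, 197.3], [0.0, 0.0, 1.0]] -0.18346890506243532
wrist [[-1.0, 0.0, -0.001, 0.676], [-0.0, 0.96, 0.28, -0.075], [0.001, 0.28, -0.96, 0.384], [0.0, 0.0, 0.0, 1.0]] [[340.5, 0.0, 251.6], [0.0, 340.5, 193.1], [0.0, 0.0, 1.0]] 0.0033576605061235833
{'time_s': 0.15, 'joints': array([ 1.65058671e+01,  2.05825539e+01,  6.46003486e-01, -1.46226622e-02,
       -7.01348284e+01, -1.65072131e+01]), 'qd': array([-0.01918706, -0.04516935,  0.1913058 ,  0.04508507,  0.03774505,
       -0.04483586]), 'joint_torque': array([ 1.39394037e-04, -5.83274567e+01,  2.93289685e+01,  7.00122759e+00,
        8.75052094e-03, -9.76538854e-05]), 'tcp_pos': array([ 6.74637556e-01, -3.71280251e-05,  2.25833119e-01]), 'eef_rot': array([   5.60657448,   89.92730895, -174.39974896]), 'contact_force': array([ 0.05351728, -0.32395344,  0.07799361]), 'moment': array([-0.03466623, -0.06591925,  0.01427871]), 'gripper_width': 0.08748456549297728}
```

View pics/scene0.png

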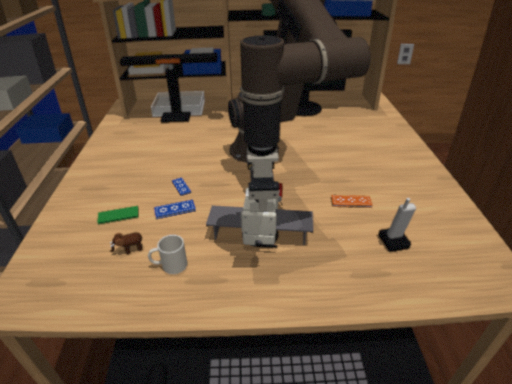

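View pics/side0.png

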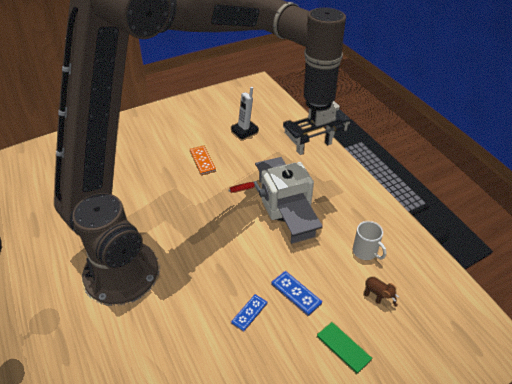

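View pics/wrist0.png

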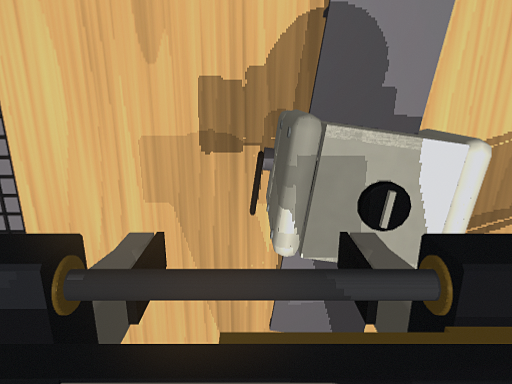

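The side view shows the press at (287,195) with the red grip at (242,187). Candidates for the blue cassette:
- Large blue: scene (175,208), side (297,293).
- Small blue: scene (181,186), side (249,311).
- Green: scene (119,215), side (344,347).
- Orange spare: scene (351,201), side (203,160).

The larger blue one is the one I want, so I'll check it in a crop.

Run:
```python
from h import *
a=load('side0')['img'][130:330,180:400]; cv2.imwrite('pics/c1.png',cv2.resize(a,None,fx=3.6,fy=3,interpolation=cv2.INTER_CUBIC)[:, :792])
for n in('scene0','side0'):
    c=load(n); hsv=cv2.cvtColor(c['img'],cv2.COLOR_BGR2HSV)
    for nm,lo,hi in(('blue',(105,120,60),(125,255,255)),('orange',(3,170,120),(14,255,255)),('red',(0,150,60),(3,255,255)),('red2',(174,150,60),(180,255,255))):
        m=cv2.inRange(hsv,np.array(lo),np.array(hi))
        m=cv2.morphologyEx(m,cv2.MORPH_CLOSE,np.ones((5,5)))
        cs,_=cv2.findContours(m,0,1)
        for k in cs:
            if cv2.contourArea(k)>25:
                r=cv2.minAreaRect(k); print(n,nm,cv2.contourArea(k),np.round(cv2.boxPoints(r),1).tolist())
```

```text
scene0 blue 301.5 [[154.5, 207.6999969482422], [192.3000030517578, 199.89999389648438], [194.1999969482422, 208.89999389648438], [156.39999389648438, 216.8000030517578]]
scene0 blue 118.5 [[172.3000030517578, 181.5], [179.89999389648438, 176.39999389648438], [189.5, 190.6999969482422], [181.8000030517578, 195.8000030517578]]
scene0 blue 1781.5 [[-6.0, 142.5], [52.400001525878906, 89.19999694824219], [81.5999984741211, 121.19999694824219], [23.299999237060547, 174.5]]
scene0 blue 363.5 [[181.8000030517578, 51.29999923706055], [218.89999389648438, 48.900001525878906], [220.5, 71.9000015258789], [183.39999389648438, 74.4000015258789]]
scene0 blue 170.5 [[5.400000095367432, 26.899999618530273], [33.70000076293945, 21.299999237060547], [35.79999923706055, 31.799999237060547], [7.5, 37.5]]
scene0 blue 617.5 [[325.0, 0.0], [371.0, 0.0], [371.0, 15.0], [325.0, 15.0]]
scene0 orange 278.5 [[332.0, 196.0], [371.0, 196.0], [371.0, 204.0], [332.0, 204.0]]
scene0 red 107.0 [[153.0, 4.599999904632568], [158.0, 4.0], [161.3000030517578, 34.0], [156.3000030517578, 34.5]]
scene0 red2 86.5 [[153.0, 6.4
[... 688 characters left out ...]
0.0], [511.0, 169.0], [284.0, 169.0]]
side0 orange 25.5 [[241.6999969482422, 183.5], [252.3000030517578, 181.3000030517578], [253.0, 185.0], [242.39999389648438, 187.10000610351562]]
side0 orange 346.5 [[188.8000030517578, 149.60000610351562], [202.39999389648438, 142.8000030517578], [215.1999969482422, 168.39999389648438], [201.60000610351562, 175.1999969482422]]
side0 red 90.5 [[229.8000030517578, 187.10000610351562], [251.89999389648438, 181.5], [253.1999969482422, 186.6999969482422], [231.10000610351562, 192.1999969482422]]
side0 red2 42.0 [[231.8000030517578, 187.3000030517578], [252.8000030517578, 182.10000610351562], [253.8000030517578, 186.3000030517578], [232.89999389648438, 191.5]]
```

View pics/c1.png

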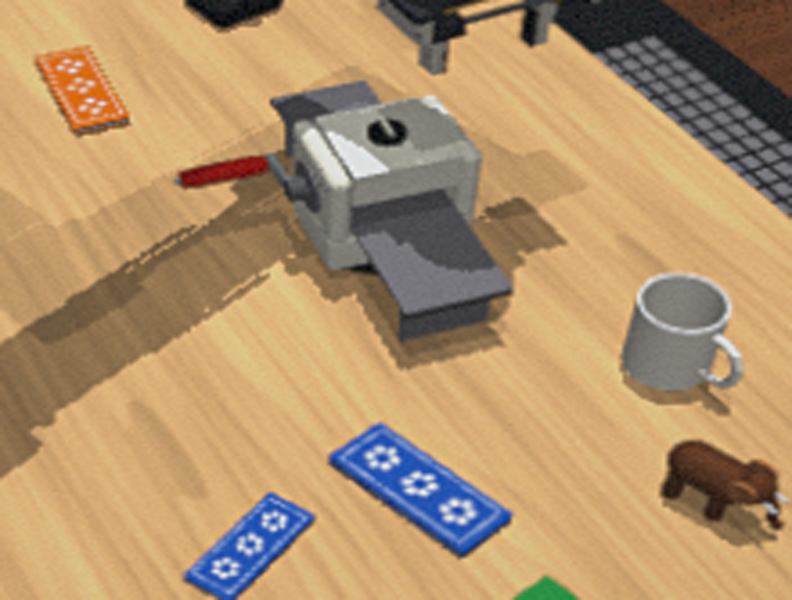

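The crop shows the blue cassette with three flowers at side (297,292), clearly larger than the small blue one at (249,311). It also shows the crank grip out toward +y of the press.

Run:
```python
from h import *
c=load('side0');s=load('scene0')
f=lambda x,y:(180+x/3.6,130+y/3)
# cassette corners on top face (zoom crop: left,top,right,bottom)
for n,p in dict(L=(332,455),T=(380,424),R=(511,514),B=(465,547)).items():
    print(n,np.round(onz(c,*f(*p),.014),4))
# tray corners of feed tray outer edge, z .075
for n,p in dict(outL=(402,312),outR=(511,292),inR=(448,192)).items():
    print(n,np.round(onz(c,*f(*p),.075),4))
for n,p in dict(fl=(272,99),fr=(365,82)).items(): print('out',n,np.round(onz(c,*f(*p),.075),4))
print('dial side',np.round(onz(c,*f(387,130),.164),4))
print('grip ends',[np.round(onz(c,*f(*p),z),4) for p in((180,180),(268,165)) for z in(.1,.12)])
w=load('wrist0')
print('dial wrist',np.round(onz(w,384,206,.164),4)); print(tri([ray(c,*f(387,130)),ray(w,384,206)]))
# scene cassette
for p in((154.5,207.7),(192.3,199.9),(194.2,208.9),(156.4,216.8)): print('sc',np.round(onz(s,*p,.014),4))
print('mug',np.round(onz(c,369,245,.05),3),'eleph',np.round(onz(c,380,291,.035),3),'smallblue',np.round(onz(c,249,311,.014),3),'phone',np.round(onz(c,245,128,.01),3),'orange',np.round(onz(c,202,159,.014),3))
print(np.round(proj(w,[.675,0,.075]),1))
from scipy.spatial.transform import Rotation as Ro
print(np.round(Ro.from_euler('xyz',get_state()['eef_rot'],degrees=True).as_matrix(),3))
```

```text
L [ 0.3915 -0.2534  0.014 ]
T [ 0.4443 -0.2394  0.014 ]
R [ 0.4841 -0.3788  0.014 ]
B [ 0.4333 -0.3922  0.014 ]
outL [ 0.5051 -0.165   0.075 ]
outR [ 0.6009 -0.1854  0.075 ]
inR [ 0.6288 -0.0365  0.075 ]
out fl [0.5568 0.1755 0.075 ]
out fr [0.6527 0.1603 0.075 ]
dial side [ 0.5775 -0.0066  0.164 ]
grip ends [array([0.4103, 0.0699, 0.1   ]), array([0.4026, 0.0509, 0.12  ]), array([0.4909, 0.0541, 0.1   ]), array([0.4816, 0.0354, 0.12  ])]
dial wrist [ 0.5854 -0.0021  0.164 ]
(array([0.58210563, 0.00059729, 0.1562048 ]), [np.float64(0.0001110006286595757), np.float64(0.00011100062865968029)])
sc [ 0.4354 -0.3901  0.014 ]
sc [ 0.3944 -0.2511  0.014 ]
sc [ 0.4497 -0.2386  0.014 ]
sc [ 0.4889 -0.3735  0.014 ]
mug [ 0.704 -0.297  0.05 ] eleph [ 0.641 -0.44   0.035] smallblue [ 0.287 -0.31   0.014] phone [0.651 0.457 0.01 ] orange [0.42  0.353 0.014]
[252. 178.]
[[-0.001 -0.    -1.   ]
 [-0.    -1.     0.   ]
 [-1.     0.     0.001]]
```

Emit:
play_rows(series=[0, 0.0287, 0.019, 0, 0, 0.0287, 0.019, 0, 0, 0.0287, 0.019, 0, 0, 0.0287, 0.019, 0, 0, 0.0287, 0.019, 0], jaw=100, squeeze=45)

```text
time_s: 0.57
tcp_pos: [0.5788, -0.1445, 0.2263]
eef_rot: [-2.6, 90.0, 177.4]
contact_force: [0.6, -0.1, 0.3]
gripper_width: 0.0874
```

Run:
```python
from h import *
snap('wrist','w1');snap('side','s1');snap('scene','sc1')
print(get_state()['tcp_pos'])
a=load('sc1')['img'][150:280,180:340]; cv2.imwrite('pics/c2.png',cv2.resize(a,None,fx=4.5,fy=4.5,interpolation=cv2.INTER_CUBIC))
```

```text
[ 0.57862754 -0.14528815  0.22686711]
```

View pics/w1.png

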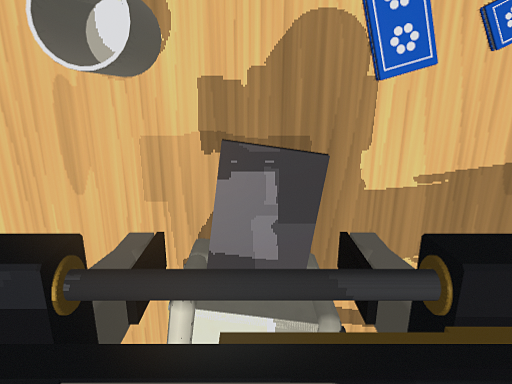

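View pics/c2.png

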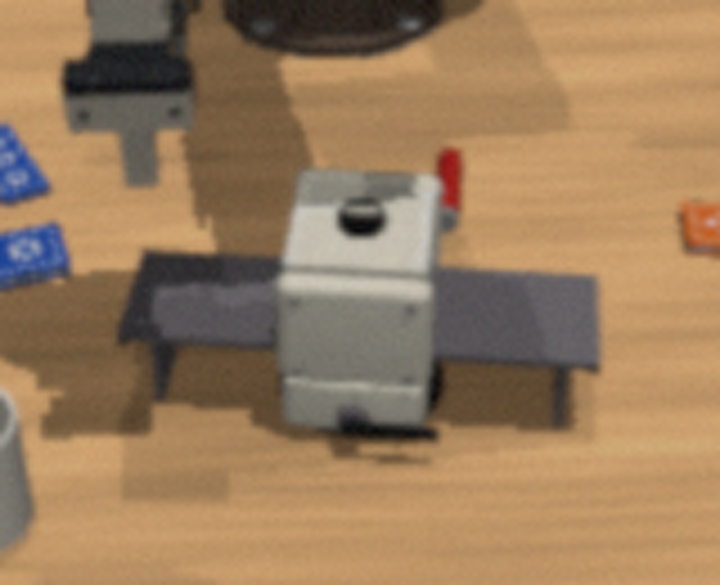

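The wrist view shows the feed tray's outer corners at (222,139) and (329,156). The scene crop shows both trays, and the red grip on the +y side of the housing at zoom (450,180).

Run:
```python
from h import *
w=load('w1');s=load('sc1');c=load('side0')
f=lambda x,y:(180+x/3.6,130+y/3); g=lambda x,y:(180+x/4.5,150+y/4.5)
lo,r=tri([ray(w,329,156),ray(s,*g(147,252)),ray(c,*f(402,312))]);print('feed lo',np.round(lo,4),np.round(r,4))
hi,r=tri([ray(w,222,139),ray(s,*g(120,340)),ray(c,*f(511,292))]);print('feed hi',np.round(hi,4),np.round(r,4))
ol,r=tri([ray(s,*g(598,280)),ray(c,*f(272,99))]);print('out lo',np.round(ol,4),np.round(r,4))
oh,r=tri([ray(s,*g(598,368)),ray(c,*f(365,82))]);print('out hi',np.round(oh,4),np.round(r,4))
ps=[lo,hi,ol,oh]
F=(lo+hi)/2;O=(ol+oh)/2;d=O-F;print('ctr',(F+O)/2,'len',np.linalg.norm(d[:2]),'yaw',np.degrees(np.arctan2(-d[0],d[1])),'yaw from ends',[np.degrees(np.arctan2(*(b-a)[[1,0]])) for a,b in((lo,hi),(ol,oh))])
# grip axis ends
print('grip out end',tri([ray(s,*g(450,152)),ray(c,*f(180,180))]))
print('grip in end',tri([ray(s,*g(450,205)),ray(c,*f(268,166))]))
# feed-tray side edges in wrist at z .075
for p in((329,156),(305,268),(222,139),(208,268)):print(np.round(onz(w,*p,.075),4))
# cassette edge
hsv=cv2.cvtColor(w['img'],cv2.COLOR_BGR2HSV)
```

```text
feed lo [ 0.5072 -0.163   0.0708] [0.0015 0.0007 0.0008]
feed hi [ 0.6061 -0.1787  0.0669] [0.0014 0.0019 0.001 ]
out lo [0.559  0.1807 0.0707] [0.0006 0.0006]
out hi [0.6554 0.165  0.0706] [0.0002 0.0002]
ctr [0.58193505 0.00100243 0.06975779] len 0.3474308530578648 yaw -8.367829360114818 yaw from ends [np.float64(-9.057639108501336), np.float64(-9.222784429824022)]
grip out end (array([0.41403001, 0.08095263, 0.09005514]), [np.float64(0.0012290285673944418), np.float64(0.0012290285673943202)])
grip in end (array([0.4935781 , 0.06918036, 0.09166038]), [np.float64(0.0067887104126186405), np.float64(0.006788710412618688)])
[ 0.5087 -0.1651  0.075 ]
[ 0.5256 -0.0508  0.075 ]
[ 0.6065 -0.1806  0.075 ]
[ 0.6237 -0.0507  0.075 ]
```

Emit:
play_rows(series=[0, 0.033, 0.0218, 0, 0, 0.033, 0.0218, 0, 0, 0.033, 0.0218, 0, 0, 0.033, 0.0218, 0, 0, 0.033, 0.0218, 0])

```text
time_s: 1.13
tcp_pos: [0.4705, -0.3091, 0.2265]
eef_rot: [-155.7, 90.0, 24.4]
contact_force: [0.0, 0.1, 0.6]
gripper_width: 0.0879
```

Emit:
play_rows(series=[0, 0.034, 0.022, 0, 0, 0, 0, -0.0715, 0, 0, 0, -0.0715, 0, 0, 0, -0.0715, 0, 0, 0, -0.0715])

```text
time_s: 1.55
tcp_pos: [0.4493, -0.3425, 0.2263]
eef_rot: [-51.6, 90.0, 145.0]
contact_force: [0.7, 0.3, 0.0]
gripper_width: 0.0875
```

Run:
```python
from h import *
snap('wrist','w2');snap('side','s2')
from scipy.spatial.transform import Rotation as Ro
S=get_state();print(S['tcp_pos'],np.round(Ro.from_euler('xyz',S['eef_rot'],degrees=True).as_matrix(),3).tolist())
```

```text
[ 0.44946968 -0.34222079  0.22628508] [[-0.0, 0.284, -0.959], [0.0, -0.959, -0.284], [-1.0, -0.0, 0.0]]
```

View pics/w2.png

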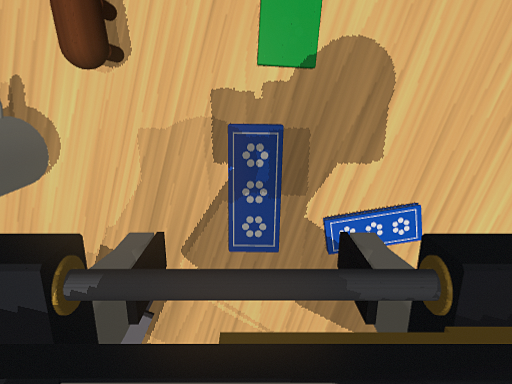

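View pics/s2.png

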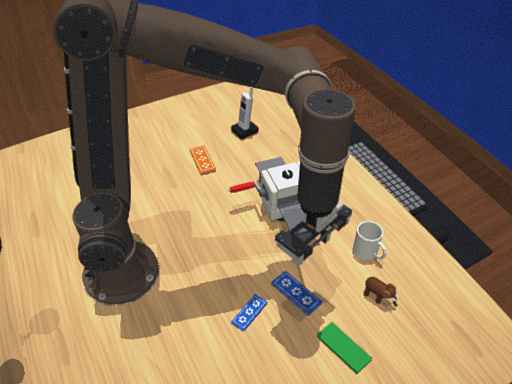

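Wrist view: the whole cassette is visible, from (229,124) to (281,252), and already nearly aligned with the tool.

Run:
```python
from h import *
c=load('w2');hsv=cv2.cvtColor(c['img'],cv2.COLOR_BGR2HSV)
m=cv2.inRange(hsv,np.array((105,110,40)),np.array((130,255,255)));m=cv2.morphologyEx(m,cv2.MORPH_CLOSE,np.ones((9,9)))
k=max([k for k in cv2.findContours(m,0,1)[0] if cv2.pointPolygonTest(k,(255,190),False)>0],key=cv2.contourArea)
b=cv2.boxPoints(cv2.minAreaRect(k));print(np.round(b,1).tolist())
cs=np.array([onz(c,*p,.014) for p in b]);print(np.round(cs,4).tolist(),cs.mean(0))
print([np.round(np.linalg.norm(cs[i]-cs[i-1]),4) for i in range(4)])
e=[cs[i]-cs[i-1] for i in range(4)];e=[x for x in e if np.linalg.norm(x)>.1]
print([np.degrees(np.arctan2(-x[0]*np.sign(x[1]),abs(x[1]))) for x in e])
a=c['img'][110:265,215:295];cv2.imwrite('pics/c3.png',cv2.resize(a,None,fx=3.8,fy=3.8,interpolation=cv2.INTER_CUBIC))
# height: triangulate flower centres w/ side
s=load('s2');w=load('w2')
def flowers(im,x0,y0,x1,y1):
    h=cv2.cvtColor(im,cv2.COLOR_BGR2HSV);mm=np.zeros(h.shape[:2],np.uint8);mm[y0:y1,x0:x1]=cv2.inRange(h,np.array((0,0,130)),np.array((180,110,255)))[y0:y1,x0:x1]
    mm=cv2.morphologyEx(mm,cv2.MORPH_CLOSE,np.ones((5,5)))
    n,l,st,ce=cv2.connectedComponentsWithStats(mm);return [(tuple(np.round(ce[i],1)),st[i,4]) for i in range(1,n) if st[i,4]>15]
print(flowers(w['img'],238,135,274,243));print(flowers(s['img'],277,272,316,311))
```

```text
[[228.0, 124.0], [282.0, 124.0], [282.0, 251.0], [228.0, 251.0]]
[[0.4872, -0.3777, 0.014], [0.4319, -0.3942, 0.014], [0.3858, -0.2526, 0.014], [0.4475, -0.2342, 0.014]] [ 0.43809607 -0.31469126  0.014     ]
[np.float64(0.149), np.float64(0.0578), np.float64(0.149), np.float64(0.0644)]
[np.float64(15.475471920747578), np.float64(18.02018185129369)]
[((np.float64(261.1), np.float64(156.4)), np.int32(127)), ((np.float64(255.4), np.float64(195.6)), np.int32(164)), ((np.float64(253.6), np.float64(226.2)), np.int32(268))]
[((np.float64(285.8), np.float64(287.6)), np.int32(375)), ((np.float64(307.5), np.float64(287.4)), np.int32(17)), ((np.float64(305.4), np.float64(300.2)), np.int32(40))]
```

View pics/c3.png

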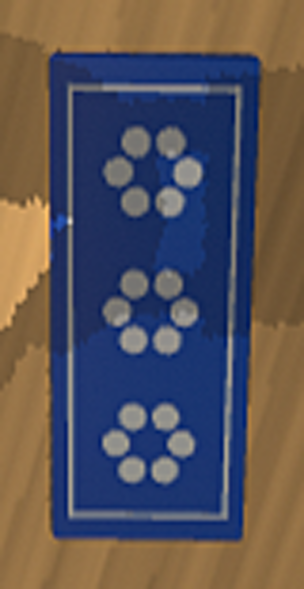

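Crop: the flower centres are at zoom (153,172), (151,312) and (149,443), and the top-face corners are clear. I'll triangulate these against the side view.

Run:
```python
from h import *
c=load('w2');s=load('side0')
f=lambda x,y:(180+x/3.6,130+y/3); q=lambda x,y:(215+x/3.8,110+y/3.8)
for a,b in(((153,172),(459,512)),((151,312),(419,485)),((149,443),(382,458))):
    x,r=tri([ray(c,*q(*a)),ray(s,*f(*b))]);print(np.round(x,4),np.round(r,4),np.round(onz(c,*q(*a),.014),4))
for p in((51,57),(260,57),(242,535),(52,535)):print(np.round(onz(c,*q(*p),.014),4))
x=onz(c,*q(149,443),.014)-onz(c,*q(153,172),.014);print(np.degrees(np.arctan2(-x[0],x[1])))
```

```text
[ 0.4501 -0.3541  0.0096] [0.0013 0.0013] [ 0.4496 -0.3538  0.014 ]
[ 0.438  -0.3128  0.0091] [0.001 0.001] [ 0.438  -0.3133  0.014 ]
[ 0.4265 -0.2729  0.0113] [0.0009 0.0009] [ 0.4265 -0.273   0.014 ]
[ 0.4865 -0.3769  0.014 ]
[ 0.4301 -0.3937  0.014 ]
[ 0.3897 -0.2517  0.014 ]
[ 0.4468 -0.2347  0.014 ]
15.92213414708901
```

Emit:
play_rows(series=[0.036, 0, 0.0033, 0.01, 0.04, 0, 0, 0, 0.04, 0, 0, 0, 0.04, 0, 0, 0, 0.034, 0, 0, 0])

```text
time_s: 2.07
tcp_pos: [0.4456, -0.3427, 0.0343]
eef_rot: [-50.7, 90.0, 145.0]
contact_force: [0.6, -0.8, -0.5]
gripper_width: 0.0876
```

Run:
```python
from h import *
snap('wrist','w3');snap('side','s3')
S=get_state();print(S['tcp_pos'])
a=load('s3')['img'][190:340,220:380];b=cv2.resize(a,None,fx=3,fy=3,interpolation=cv2.INTER_CUBIC)
w=load('w3')['img'];cv2.imwrite('pics/c4.png',b)
```

```text
[ 0.44225969 -0.34143893  0.03121307]
```

View pics/c4.png

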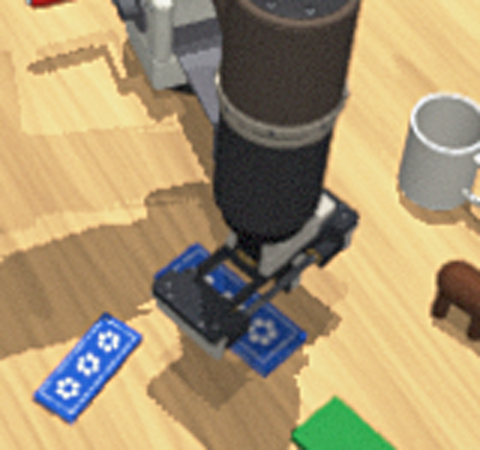

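View pics/w3.png

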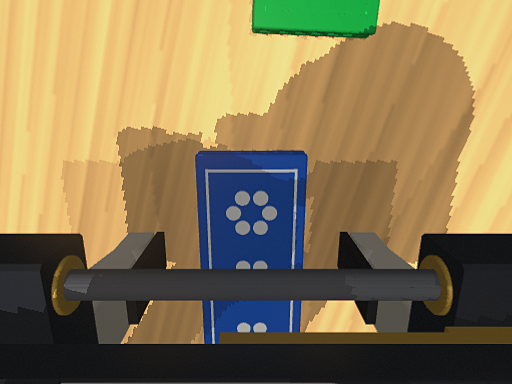

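The jaws are centred over the cassette, whose columns 197–307 straddle image column 252. I'll descend slowly.

Emit:
play_rows(series=[0.012, 0, 0, 0, 0.01, 0, 0, 0, 0.006, 0, 0, 0, 0, 0, 0, 0, 0, 0, 0, 0])

```text
time_s: 2.58
tcp_pos: [0.4463, -0.3436, 0.0094]
eef_rot: [137.8, 90.0, -26.4]
contact_force: [-0.5, -0.3, -0.4]
gripper_width: 0.0877
```

Run:
```python
from h import *
S=get_state();print(S['tcp_pos'],S['contact_force'],S['qd'])
```

```text
[ 0.44634037 -0.34358443  0.00942948] [-0.48226229 -0.3100819  -0.44070258] [-0.0179826  -0.50057846  0.23774542  0.19763799  0.00663611  0.06846642]
```

Emit:
play_rows(series=[0.005, 0, 0, 0, 0, 0, 0, 0, 0, 0, 0, 0, 0, 0, 0, 0, 0, 0, 0, 0])

```text
time_s: 3.0
tcp_pos: [0.446, -0.3435, 0.0038]
eef_rot: [140.0, 90.0, -24.2]
contact_force: [-0.1, 0.9, 0.2]
gripper_width: 0.0877
```

Emit:
play_rows(series=[0, 0, 0, 0, 0, 0, 0, 0, 0, 0, 0, 0, 0, 0, 0, 0, 0, 0, 0, 0], jaw=50, squeeze=45)

```text
time_s: 3.42
tcp_pos: [0.4458, -0.3434, 0.0036]
eef_rot: [-48.9, 90.0, 146.9]
contact_force: [1.4, -0.4, -1.2]
gripper_width: 0.0599
```

Emit:
play_rows(series=[0, 0, 0, 0, 0, 0, 0, 0, 0, 0, 0, 0, 0, 0, 0, 0, 0, 0, 0, 0])

```text
time_s: 3.83
tcp_pos: [0.4458, -0.3435, 0.0036]
eef_rot: [32.1, 90.0, -132.1]
contact_force: [0.7, -0.0, -0.0]
gripper_width: 0.0592
```

Emit:
play_rows(series=[-0.01, 0, 0, 0, -0.03, 0, 0, 0, -0.035, 0, 0, 0, -0.035, 0, 0, 0, -0.035, 0, 0, 0])

```text
time_s: 4.25
tcp_pos: [0.4452, -0.3432, 0.1506]
eef_rot: [-39.6, 90.0, 156.2]
contact_force: [0.9, -0.3, -0.7]
gripper_width: 0.0593
```

Run:
```python
from h import *
snap('wrist','w4');snap('side','s4')
S=get_state();print(S['tcp_pos'],S['contact_force'],S['gripper_width'])
a=load('s4')['img'][130:340,220:420];b=cv2.resize(a,None,fx=2.4,fy=2.4,interpolation=cv2.INTER_CUBIC)
cv2.imwrite('pics/c5.png',b)
```

```text
[ 0.44897349 -0.34511803  0.15560284] [ 0.64698729 -0.19738198 -1.42533826] 0.059193265406492376
```

View pics/c5.png

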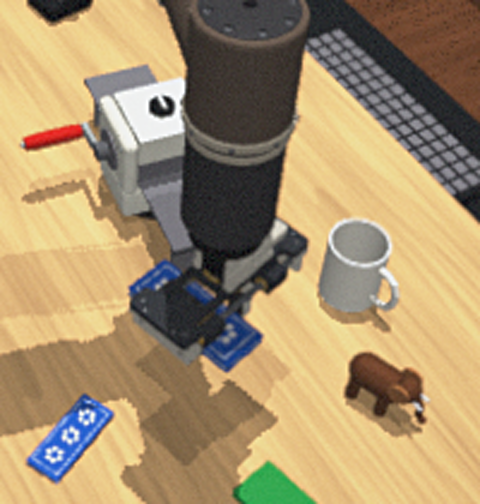

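View pics/w4.png

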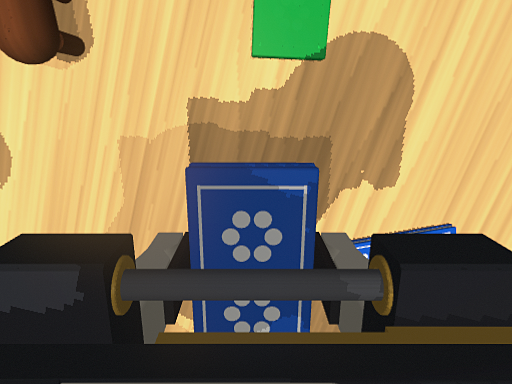

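Emit:
play_rows(series=[0, -0.0232, -0.0258, 0, 0, -0.0232, -0.0258, 0, 0, -0.0232, -0.0258, 0, 0, -0.0232, -0.0258, 0, 0, -0.0232, -0.0258, 0])

```text
time_s: 4.77
tcp_pos: [0.5385, -0.1952, 0.1488]
eef_rot: [-85.1, 90.0, 110.7]
contact_force: [0.5, -0.4, -2.3]
gripper_width: 0.0596
```

Emit:
play_rows(series=[0, -0.018, -0.0255, 0.08, 0, 0, 0, 0.0875, 0, 0, 0, 0.0875, 0, 0, 0, 0.0875, 0, 0, 0, 0.0875])

```text
time_s: 5.18
tcp_pos: [0.5576, -0.1719, 0.1484]
eef_rot: [-3.3, 89.9, 167.7]
contact_force: [0.1, -0.1, -1.9]
gripper_width: 0.0597
```

Emit:
play_rows(series=[0, 0, 0, 0, 0, 0, 0, 0, 0, 0, 0, 0, 0, 0, 0, 0, 0, 0, 0, 0])

```text
time_s: 5.6
tcp_pos: [0.5579, -0.1725, 0.1486]
eef_rot: [19.7, 90.0, -169.1]
contact_force: [-0.5, -0.8, -2.5]
gripper_width: 0.0589
```

Run:
```python
from h import *
snap('wrist','w5');snap('side','s5');snap('scene','sc5')
from scipy.spatial.transform import Rotation as Ro
S=get_state();R=Ro.from_euler('xyz',S['eef_rot'],degrees=True).as_matrix();print(S['tcp_pos'],S['contact_force'],S['gripper_width'],np.degrees(np.arctan2(R[0,1],-R[1,1])))
a=load('s5')['img'][130:290,220:380];b=cv2.resize(a,None,fx=3.5,fy=3.5,interpolation=cv2.INTER_CUBIC);cv2.imwrite('pics/c6.png',b)
a=load('sc5')['img'][150:280,180:340]; cv2.imwrite('pics/c7.png',cv2.resize(a,None,fx=4.5,fy=4.5,interpolation=cv2.INTER_CUBIC))
```

```text
[ 0.55787583 -0.17246434  0.14855026] [ 0.69704139 -0.05069802 -1.3954687 ] 0.05924760918324288 -8.798117808113634
```

View pics/c6.png

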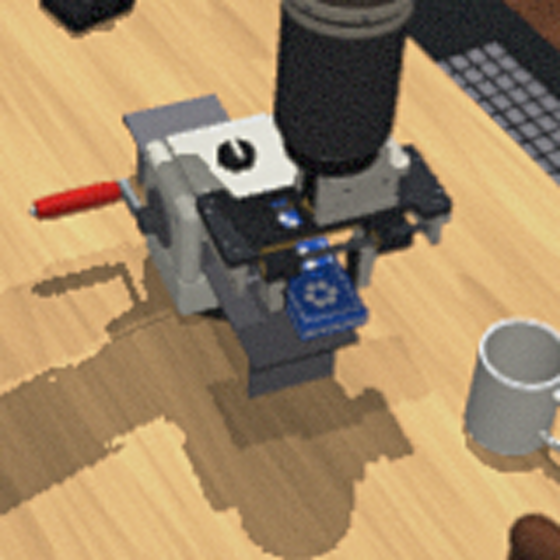

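View pics/c7.png

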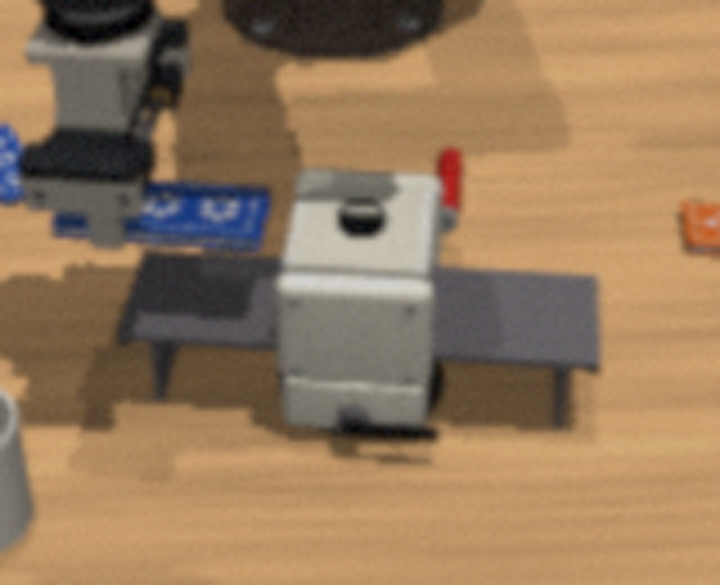

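View pics/w5.png

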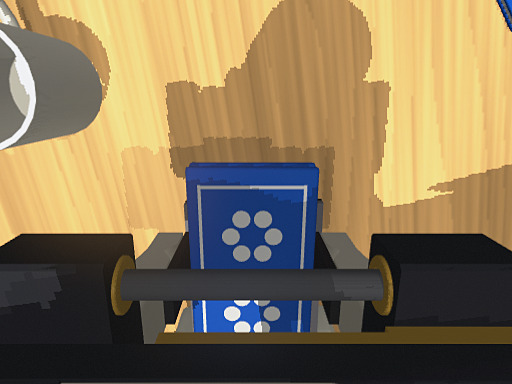

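Emit:
play_rows(series=[0.02, 0, 0, 0, 0.02, 0, 0, 0, 0.018, 0, 0, 0, 0.006, 0, 0, 0, 0, 0, 0, 0])

```text
time_s: 6.17
tcp_pos: [0.5568, -0.1724, 0.083]
eef_rot: [7.7, 89.8, 178.9]
contact_force: [-0.7, 0.8, -1.5]
gripper_width: 0.0592
```

Run:
```python
from h import *
snap('wrist','w6');snap('side','s6');snap('scene','sc6')
S=get_state();print(S['tcp_pos'],S['contact_force'])
a=load('s6')['img'][150:270,230:370];b=cv2.resize(a,None,fx=5,fy=5,interpolation=cv2.INTER_CUBIC);cv2.imwrite('pics/c8.png',b)
a=load('sc6')['img'][180:250,180:320]; cv2.imwrite('pics/c9.png',cv2.resize(a,None,fx=5.7,fy=5.7,interpolation=cv2.INTER_CUBIC))
```

```text
[ 0.55879949 -0.17255033  0.08566748] [-0.30717323  0.05478343 -0.67823363]
```

View pics/c8.png

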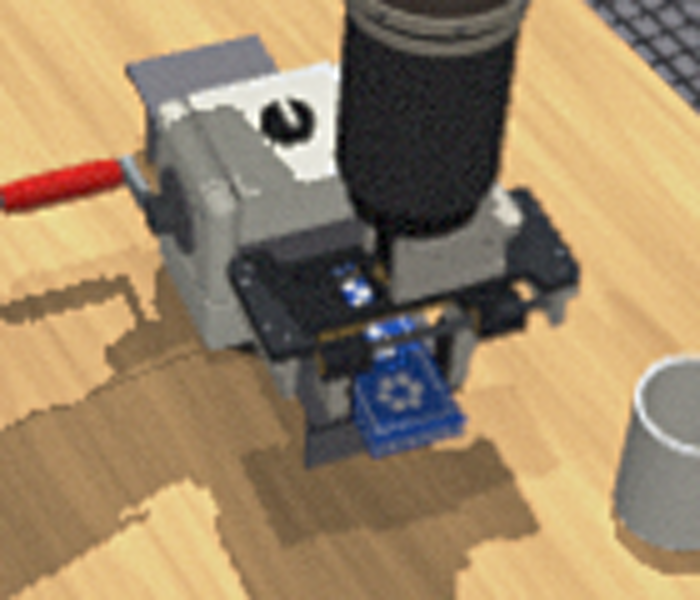

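View pics/c9.png

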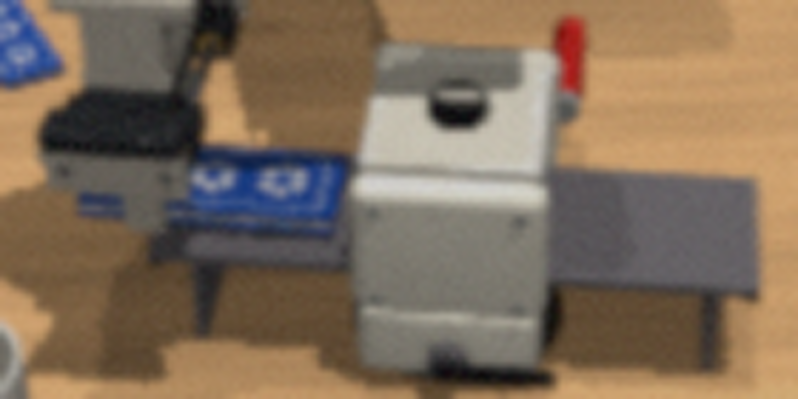

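View pics/w6.png

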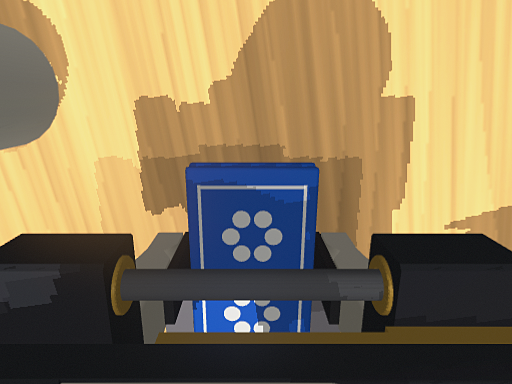

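Emit:
play_rows(series=[0.002, 0, 0, 0, 0, 0, 0, 0, 0, 0, 0, 0, 0, 0, 0, 0, 0, 0, 0, 0])

```text
time_s: 6.73
tcp_pos: [0.5581, -0.1724, 0.0829]
eef_rot: [-175.0, 90.0, -3.8]
contact_force: [-1.0, 0.4, -2.0]
gripper_width: 0.0593
```

Emit:
play_rows(series=[0.001, 0, 0, 0, 0, 0, 0, 0, 0, 0, 0, 0, 0, 0, 0, 0, 0, 0, 0, 0])

```text
time_s: 7.15
tcp_pos: [0.558, -0.1724, 0.0815]
eef_rot: [25.8, 90.0, -163.0]
contact_force: [0.2, 0.3, -0.7]
gripper_width: 0.0595
```

Emit:
play_rows(series=[0, -0.01, 0, 0, 0, -0.012, 0, 0, 0, -0.012, 0, 0, 0, -0.01, 0, 0, 0, -0.006, 0, 0])

```text
time_s: 7.57
tcp_pos: [0.566, -0.1212, 0.0817]
eef_rot: [-156.5, 90.0, 14.8]
contact_force: [-1.1, 0.3, -2.2]
gripper_width: 0.0591
```

Emit:
play_rows(series=[0.001, 0, 0, 0, 0, 0, 0, 0, 0.001, 0, 0, 0, 0, 0, 0, 0, 0, 0, 0, 0])

```text
time_s: 7.98
tcp_pos: [0.5654, -0.1234, 0.0794]
eef_rot: [12.1, 90.0, -176.8]
contact_force: [0.1, -0.1, -1.8]
gripper_width: 0.0594
```

Emit:
play_rows(series=[0.001, 0, 0, 0, 0, 0, 0, 0, 0, 0, 0, 0, 0, 0, 0, 0, 0, 0, 0, 0])

```text
time_s: 8.4
tcp_pos: [0.5656, -0.1231, 0.0786]
eef_rot: [-162.0, 90.0, 9.1]
contact_force: [0.3, 0.4, -1.0]
gripper_width: 0.0594
```

Emit:
play_rows(series=[0.001, 0, 0, 0, 0, 0, 0, 0, 0, 0, 0, 0, 0, 0, 0, 0, 0, 0, 0, 0])

```text
time_s: 8.82
tcp_pos: [0.5656, -0.1231, 0.0785]
eef_rot: [152.5, 90.0, -36.3]
contact_force: [-3.0, 0.6, 7.2]
gripper_width: 0.0596
```

Run:
```python
from h import *
S=get_state();print(S['tcp_pos'],S['contact_force'],S['moment'])
snap('wrist','w7');snap('side','s7')
a=load('s7')['img'][150:270,230:370];b=cv2.resize(a,None,fx=5,fy=5,interpolation=cv2.INTER_CUBIC);cv2.imwrite('pics/c10.png',b)
```

```text
[ 0.5656431  -0.12313477  0.07852611] [-2.9800312   0.60734441  7.18057417] [ 0.3312567   1.11889915 -0.0518459 ]
```

View pics/c10.png

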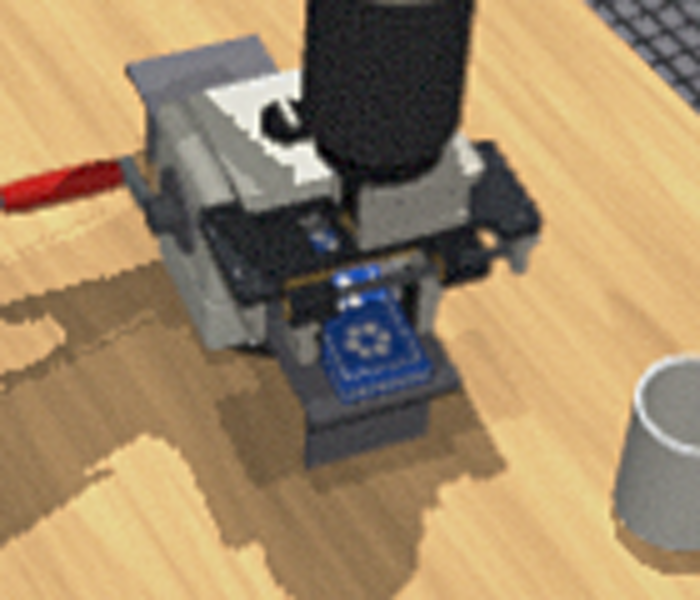

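View pics/w7.png

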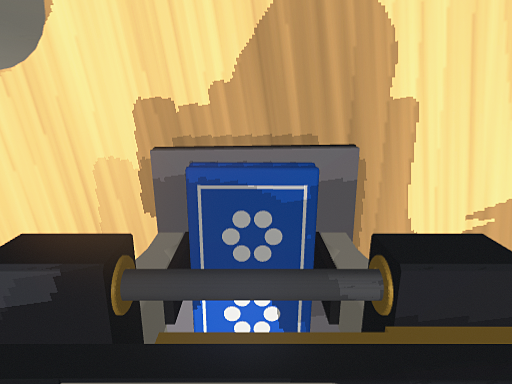

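The wrist view shows the tray's outer edge (row 146, columns 153–357) parallel to the cassette's end (row 163, columns 187–318), and centred. So the cassette is square. I'll ease off the tray pressure and slide it in.

Emit:
play_rows(series=[-0.001, 0, 0, 0, 0, -0.004, 0, 0, 0, -0.005, 0, 0, 0, -0.003, 0, 0, 0, 0, 0, 0])

```text
time_s: 9.33
tcp_pos: [0.5678, -0.1103, 0.0786]
eef_rot: [-135.7, 90.0, 35.5]
contact_force: [0.6, 2.1, 1.0]
gripper_width: 0.0595
```

Emit:
play_rows(series=[0, -0.001, 0, 0, 0, 0, 0, 0, 0, -0.001, 0, 0, 0, 0, 0, 0, 0, 0, 0, 0])

```text
time_s: 9.75
tcp_pos: [0.5678, -0.1091, 0.0785]
eef_rot: [-123.3, 90.0, 47.9]
contact_force: [0.1, 0.5, 1.5]
gripper_width: 0.0594
```

Emit:
play_rows(series=[0, -0.001, 0, 0, 0, 0, 0, 0, 0, 0, 0, 0, 0, 0, 0, 0, 0, 0, 0, 0])

```text
time_s: 10.17
tcp_pos: [0.5679, -0.1082, 0.0786]
eef_rot: [144.3, 90.0, -44.5]
contact_force: [0.1, -1.4, 0.1]
gripper_width: 0.0601
```

Emit:
play_rows(series=[0, -0.001, 0, 0, 0, 0, 0, 0, 0, 0, 0, 0, 0, 0, 0, 0, 0, 0, 0, 0])

```text
time_s: 10.58
tcp_pos: [0.5681, -0.1072, 0.0786]
eef_rot: [37.7, 90.0, -151.2]
contact_force: [-0.6, -1.9, 0.8]
gripper_width: 0.0595
```

Emit:
play_rows(series=[0, -0.001, 0, 0, 0, 0, 0, 0, 0, 0, 0, 0, 0, 0, 0, 0, 0, 0, 0, 0])

```text
time_s: 11.0
tcp_pos: [0.5682, -0.1062, 0.0785]
eef_rot: [9.5, 90.0, -179.3]
contact_force: [-0.5, -1.3, 0.1]
gripper_width: 0.0594
```

Emit:
play_rows(series=[0, -0.001, 0, 0, 0, 0, 0, 0, 0, 0, 0, 0, 0, 0, 0, 0, 0, 0, 0, 0])

```text
time_s: 11.42
tcp_pos: [0.5682, -0.1056, 0.0786]
eef_rot: [55.3, 90.0, -133.5]
contact_force: [-1.7, -4.2, 0.3]
gripper_width: 0.0594
```

Emit:
play_rows(series=[0, -0.001, 0, 0, 0, 0, 0, 0, 0, 0, 0, 0, 0, 0, 0, 0, 0, 0, 0, 0])

```text
time_s: 11.83
tcp_pos: [0.5682, -0.105, 0.0785]
eef_rot: [61.0, 89.9, -127.8]
contact_force: [-1.0, -8.0, -0.0]
gripper_width: 0.0594
```

Emit:
play_rows(series=[0, 0.0009, 0, 0, 0, 0, 0, 0, 0, 0, 0, 0, 0, 0, 0, 0, 0, 0, 0, 0])

```text
time_s: 12.25
tcp_pos: [0.5683, -0.1051, 0.0786]
eef_rot: [26.5, 90.0, -162.3]
contact_force: [-2.1, -3.1, 1.1]
gripper_width: 0.0591
```

Emit:
play_rows(series=[0, 0, 0, 0, 0, 0, 0, 0, 0, 0, 0, 0, 0, 0, 0, 0, 0, 0, 0, 0], jaw=95)

```text
time_s: 12.67
tcp_pos: [0.5685, -0.1049, 0.0785]
eef_rot: [-123.9, 90.0, 47.3]
contact_force: [0.9, 0.2, -0.1]
gripper_width: 0.0821
```

Emit:
play_rows(series=[0, 0, 0, 0, -0.005, 0, 0, 0, -0.015, 0, 0, 0, -0.02, 0, 0, 0, -0.02, 0, 0, 0])

```text
time_s: 13.08
tcp_pos: [0.568, -0.1052, 0.1392]
eef_rot: [18.0, 89.9, -170.8]
contact_force: [0.3, -0.2, 1.3]
gripper_width: 0.083
```

Run:
```python
from h import *
S=get_state();print(S['tcp_pos'],S['contact_force'])
snap('wrist','w8');snap('side','s8')
a=load('s8')['img'][150:270,230:370];b=cv2.resize(a,None,fx=5,fy=5,interpolation=cv2.INTER_CUBIC);cv2.imwrite('pics/c11.png',b)
```

```text
[ 0.56804016 -0.10516022  0.13919546] [ 0.33192915 -0.16243199  1.26054844]
```

View pics/c11.png

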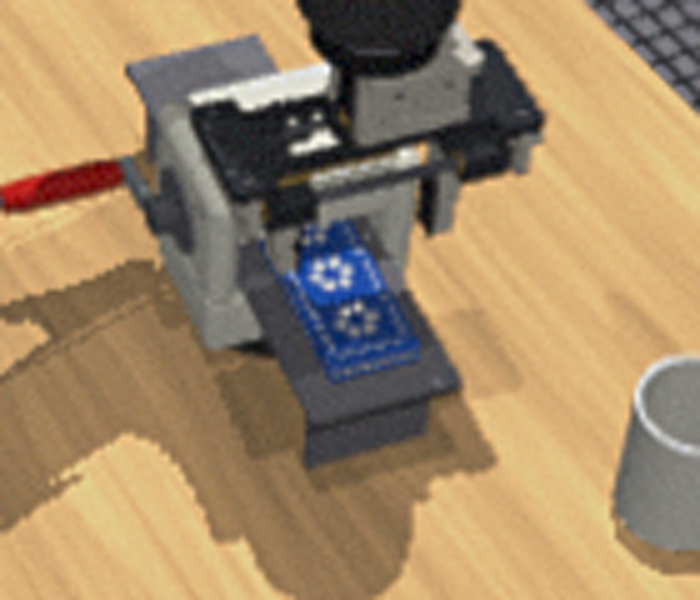

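View pics/w8.png

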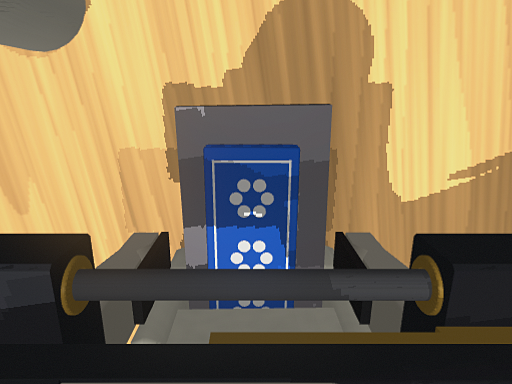

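The cassette lies flat, centred and square on the tray, with its far end inside the slot. I'll go up and measure the crank next.

Emit:
play_rows(series=[-0.025, 0, 0, 0, -0.025, 0, 0, 0, -0.025, 0, 0, 0, -0.025, 0, 0, 0, -0.01, 0, 0, 0])

```text
time_s: 13.6
tcp_pos: [0.5696, -0.1053, 0.2524]
eef_rot: [-174.8, 89.7, -3.6]
contact_force: [1.3, 0.2, 0.7]
gripper_width: 0.0833
```

Run:
```python
from h import *
S=get_state();print(S['tcp_pos'],S['joints'])
snap('wrist','w9')
```

```text
[ 0.56964344 -0.10531054  0.25238335] [ 8.90133859e+00  1.04970021e+01 -9.70658775e+00  6.23177507e-02
 -6.95329477e+01 -1.77259315e+01]
```

View pics/w9.png

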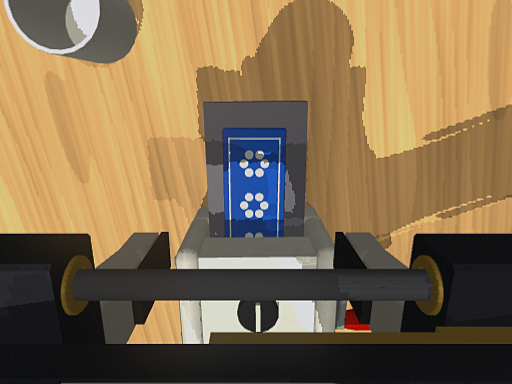

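Emit:
play_rows(series=[0, -0.0324, 0.0192, 0, 0, -0.0324, 0.0192, 0, 0, -0.0324, 0.0192, 0, 0, -0.0324, 0.0192, 0, 0, -0.0324, 0.0192, 0])

```text
time_s: 14.07
tcp_pos: [0.4971, 0.0708, 0.2478]
eef_rot: [8.9, 90.0, -179.9]
contact_force: [1.3, 0.4, 0.3]
gripper_width: 0.0832
```

Emit:
play_rows(series=[0, 0, 0, 0.1047, 0, 0, 0, 0.1047, 0, 0, 0, 0.1047, 0, 0, 0, 0.1047, 0, 0, 0, 0.1047])

```text
time_s: 14.48
tcp_pos: [0.4978, 0.0699, 0.2478]
eef_rot: [47.9, 89.9, -171.2]
contact_force: [0.2, 0.8, -0.9]
gripper_width: 0.0834
```

Emit:
play_rows(series=[0, 0, 0, 0.1047, 0, 0, 0, 0.1047, 0, 0, 0, 0.1047, 0, 0, 0, 0.1047, 0, 0, 0, 0.1047])

```text
time_s: 14.9
tcp_pos: [0.4979, 0.0696, 0.2477]
eef_rot: [79.4, 89.9, -169.7]
contact_force: [0.5, -0.1, 1.3]
gripper_width: 0.0831
```

Emit:
play_rows(series=[0, 0, 0, 0.1047, 0, 0, 0, 0.1047, 0, 0, 0, 0.1047, 0, 0, 0, 0.1047, 0, 0, 0, 0.1047])

```text
time_s: 15.32
tcp_pos: [0.4979, 0.0696, 0.2477]
eef_rot: [109.2, 89.9, -169.9]
contact_force: [-1.2, 0.1, 0.1]
gripper_width: 0.083
```

Run:
```python
from h import *
from scipy.spatial.transform import Rotation as Ro
snap('wrist','w10');snap('side','s10');snap('scene','sc10')
S=get_state();print(S['tcp_pos'],S['joints']);R=Ro.from_euler('xyz',S['eef_rot'],degrees=True).as_matrix();print(np.round(R,3).tolist())
a=load('s10')['img'][140:260,220:360];b=cv2.resize(a,None,fx=5,fy=5,interpolation=cv2.INTER_CUBIC);cv2.imwrite('pics/c12.png',b)
```

```text
[0.49804185 0.0696017  0.24793551] [ 3.03633490e+01  3.36302635e+00 -1.85926441e+01 -1.69516802e-02
 -6.80951316e+01 -1.29021101e+02]
[[-0.001, -0.989, 0.151], [-0.0, 0.151, 0.989], [-1.0, 0.001, -0.0]]
```

View pics/w10.png

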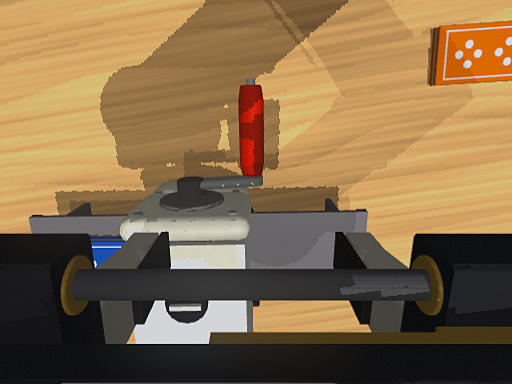

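View pics/c12.png

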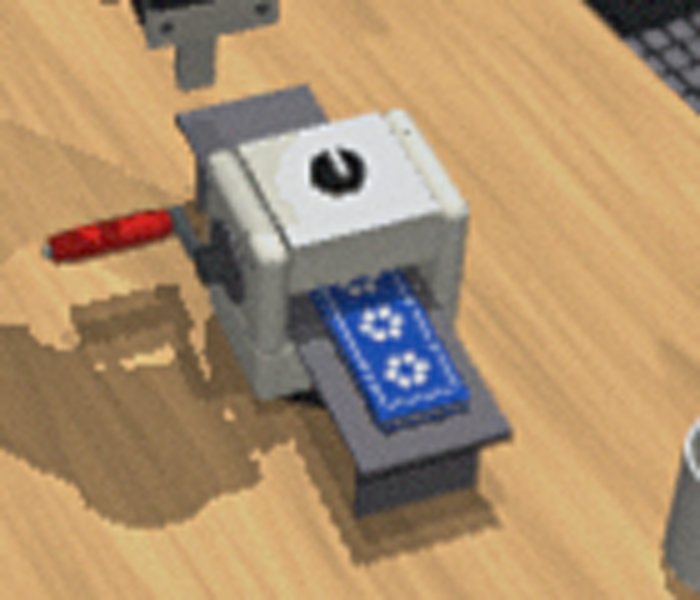

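Wrist view: the grip runs from (251,84) to (253,176), with the hub at about (191,185). The side crop shows the cassette square in the feed slot and the grip at zoom (52–172, 247–221).

Run:
```python
from h import *
w=load('w10');s=load('s10');c=load('sc10')
h=cv2.cvtColor(w['img'],cv2.COLOR_BGR2HSV);m=cv2.inRange(h,np.array((0,150,50)),np.array((6,255,255)))|cv2.inRange(h,np.array((172,150,50)),np.array((180,255,255)))
n,l,st,ce=cv2.connectedComponentsWithStats(cv2.morphologyEx(m,cv2.MORPH_CLOSE,np.ones((5,5))))
i=1+np.argmax(st[1:,4]);print('wrist',st[i],ce[i]);cw=ce[i]
ys=np.where(l==i)[0]
for y in range(st[i,1]+3,st[i,1]+st[i,3],15):
    xs=np.where(l[y]==i)[0];print(y,xs.min(),xs.max(),end=';')
h=cv2.cvtColor(s['img'],cv2.COLOR_BGR2HSV);m=cv2.inRange(h,np.array((0,130,50)),np.array((7,255,255)))|cv2.inRange(h,np.array((170,130,50)),np.array((180,255,255)))
m[:,:225]=0;m[:,262:]=0;m[:170]=0;m[200:]=0
n,l,st,ce=cv2.connectedComponentsWithStats(cv2.morphologyEx(m,cv2.MORPH_CLOSE,np.ones((3,3))))
i=1+np.argmax(st[1:,4]);print('\nside',st[i],ce[i]);cs=ce[i]
x,r=tri([ray(w,*cw),ray(s,*cs)]);print('grip mid',np.round(x,4),np.round(r,4))
c0=np.array([.582,.0015]);t=np.radians(-8.7);xp=np.array([np.cos(t),np.sin(t)]);yp=np.array([-np.sin(t),np.cos(t)])
print('press xy',(x[:2]-c0)@xp,(x[:2]-c0)@yp)
q=lambda x,y:(220+x/5,140+y/5)
# tray corners again w/ unobstructed side
for nm,p in dict(fl=(363,474),fh=(511,434),ol=(178,121),oh=(308,86)).items():
    X=onz(s,*q(*p),.075);print(nm,np.round(X,4))
print('dial',np.round(onz(s,*q(337,168),.164),4))
for z in(.08,.085,.09):
  for p in((251.5,86),(253,174)):
    X=onz(w,*p,z);print(z,np.round(X,4),(X[:2]-c0)@xp,(X[:2]-c0)@yp)
a=w['img'][60:250,20:380];cv2.imwrite('pics/c13.png',cv2.resize(a,None,fx=2.2,fy=2.2,interpolation=cv2.INTER_CUBIC))
```

```text
wrist [ 239   85   25   92 2142] [251.01027077 129.89635854]
88 240 260;103 239 262;118 239 262;133 239 263;148 240 263;163 240 263;
side [230 182  25  10 143] [241.84615385 186.58041958]
grip mid [0.4555 0.0763 0.0897] [0.0001 0.0001]
press xy -0.1363562958415094 0.05478217878989143
fl [ 0.506  -0.1691  0.075 ]
fh [ 0.6028 -0.184   0.075 ]
ol [0.554  0.1697 0.075 ]
oh [0.6538 0.1606 0.075 ]
dial [ 0.5766 -0.0075  0.164 ]
0.08 [0.4173 0.0829 0.08  ] -0.1750986966779179 0.055518439249489515
0.08 [0.4988 0.0713 0.08  ] -0.09275376312101563 0.056414794305274144
0.085 [0.4174 0.0828 0.085 ] -0.1749866675714924 0.05551870994892977
0.085 [0.4977 0.0715 0.085 ] -0.09390474229230956 0.05640131669250707
0.09 [0.4175 0.0828 0.09  ] -0.1748746384650669 0.055518980648370006
0.09 [0.4966 0.0716 0.09  ] -0.09505572146360346 0.05638783907974
```

View pics/c13.png

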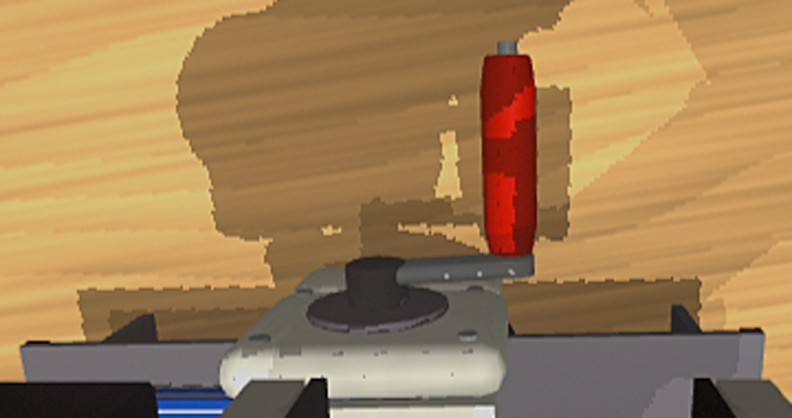

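Run:
```python
from h import *
w=load('w10');s=load('s10')
c0=np.array([.582,.0015])
for yaw in(-8.2,-8.7):
    t=np.radians(yaw);xp=np.array([np.cos(t),np.sin(t)]);yp=np.array([-np.sin(t),np.cos(t)])
    for p,z in(((190.5,180),.112),((190.5,183),.1),((251.3,130),.088),((251.3,130),.09)):
        X=onz(w,*p,z);print(yaw,p,np.round(X,4),np.round([(X[:2]-c0)@xp,(X[:2]-c0)@yp],4))
# tray outer side edge low-x, feed & out in wrist: edges at z .075 (upper edge line)
for p in((30,216),(367,211)):
    X=onz(w,*p,.075);print(np.round(X,4))
```

```text
-8.2 (190.5, 180) [0.4882 0.0166 0.112 ] [-0.095   0.0016]
-8.2 (190.5, 183) [0.4936 0.0133 0.1   ] [-0.0892 -0.0009]
-8.2 (251.3, 130) [0.4557 0.0765 0.088 ] [-0.1357  0.0563]
-8.2 (251.3, 130) [0.4555 0.0766 0.09  ] [-0.1359  0.0563]
-8.7 (190.5, 180) [0.4882 0.0166 0.112 ] [-0.095   0.0007]
-8.7 (190.5, 183) [0.4936 0.0133 0.1   ] [-0.0892 -0.0017]
-8.7 (251.3, 130) [0.4557 0.0765 0.088 ] [-0.1362  0.0551]
-8.7 (251.3, 130) [0.4555 0.0766 0.09  ] [-0.1364  0.0551]
[ 0.5075 -0.1628  0.075 ]
[0.557  0.1807 0.075 ]
```

Emit:
play_rows(series=[0, 0.026, 0.0002, 0, 0, 0.026, 0.0002, 0, 0.03, 0, 0, 0, 0.036, 0, 0, 0, 0.03, 0, 0, 0])

```text
time_s: 15.88
tcp_pos: [0.4464, 0.0781, 0.1515]
eef_rot: [-33.4, 89.9, 48.0]
contact_force: [-0.3, 0.3, -0.8]
gripper_width: 0.0835
```

Emit:
play_rows(series=[0.03, 0, 0, 0, 0.03, 0, 0, 0, 0.02, 0, 0, 0, 0.006, 0, 0, 0, 0, 0, 0, 0])

```text
time_s: 16.3
tcp_pos: [0.446, 0.0774, 0.0652]
eef_rot: [132.3, 89.8, -146.4]
contact_force: [-0.2, 0.6, 0.6]
gripper_width: 0.0834
```

Run:
```python
from h import *
snap('wrist','w11');snap('scene','sc11');snap('side','s11')
S=get_state();print(S['tcp_pos'],S['joints'],S['contact_force'])
a=load('s11')['img'][120:260,200:360];b=cv2.resize(a,None,fx=4,fy=4,interpolation=cv2.INTER_CUBIC);cv2.imwrite('pics/c14.png',b)
```

```text
[0.44796689 0.07851834 0.06778281] [ 3.49012055e+01  9.83474483e+00 -3.84007592e+01  2.60255931e-02
 -4.16571851e+01 -1.33647040e+02] [0.03312625 0.33117482 0.32269698]
```

View pics/w11.png

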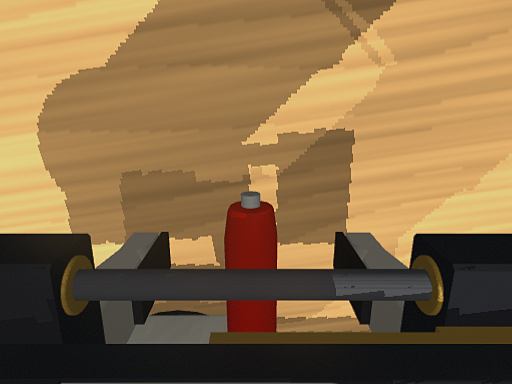

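View pics/c14.png

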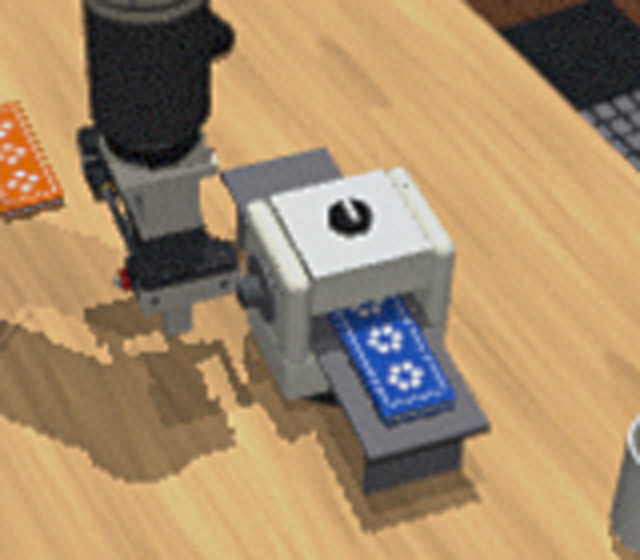

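The grip sits centred between the open jaws, at columns 225–277 with its middle at 251. Joints 3 and 5 are drifting toward their limits, so I'll fit a simple arm geometry and check the whole circle.

```bash
cat > circ.py <<'E'
import numpy as np
from scipy.optimize import least_squares,fsolve
J=[([16.507,20.546,.682],[.675,0,.227]),([8.90,10.497,-9.7066],[.56964,-.10531,.25238]),([30.363,3.363,-18.593],[.49804,.0696,.24794]),([34.901,9.8347,-38.4008],[.44797,.07852,.06778])]
def fk(p,j):
    a,L1,L2,h,d=p;j1,j2,j3=np.radians(j);r=a+L1*np.sin(j2)+L2*np.cos(j3-j2);z=h+L1*np.cos(j2)+L2*np.sin(j3-j2)
    return np.array([r*np.cos(j1)+d*np.sin(j1),r*np.sin(j1)-d*np.cos(j1),z])
E
python3 - <<'E'
from circ import *
f=lambda p:np.concatenate([fk(p,j)-x for j,x in J])
s=least_squares(f,[0,.6,.6,.2,.2]);p=s.x;print(np.round(p,4),np.round(np.abs(s.fun).max(),4))
t=np.radians(-8.5);xp=np.array([np.cos(t),np.sin(t)]);yp=np.array([-np.sin(t),np.cos(t)]);c0=np.array([.5817,.0017])
for px in(-.145,-.135):
  for A in range(-180,180,45):
    a=np.radians(A);xy=c0+px*xp-.058*np.sin(a)*yp;z=.1+.058*np.cos(a)-.019
    j=fsolve(lambda j:fk(p,j)-[*xy,z],[30,10,-38]);print(px,A,np.round(xy,3),np.round(j,1),'j5',round(j[1]-j[2]-90,1))
E
```

```text
[ 5.000e-04  6.017e-01  4.636e-01 -1.792e-01  1.919e-01] 0.0013
-0.145 -180 [0.438 0.023] [ 28.9  12.9 -43. ] j5 -34.0
-0.145 -135 [0.444 0.064] [ 33.5  12.  -40.8] j5 -37.2
-0.145 -90 [0.447 0.08 ] [ 35.2   8.6 -37.6] j5 -43.8
-0.145 -45 [0.444 0.064] [ 33.5   4.8 -35.3] j5 -49.9
-0.145 0 [0.438 0.023] [ 28.9   2.6 -35. ] j5 -52.4
-0.145 45 [ 0.432 -0.017] [ 24.    3.2 -37.1] j5 -49.7
-0.145 90 [ 0.43  -0.034] [ 21.9   6.5 -40.3] j5 -43.2
-0.145 135 [ 0.432 -0.017] [ 24.   10.6 -42.8] j5 -36.6
-0.135 -180 [0.448 0.022] [ 28.1  13.7 -41.8] j5 -34.4
-0.135 -135 [0.454 0.062] [ 32.5  12.8 -39.7] j5 -37.5
-0.135 -90 [0.457 0.079] [ 34.3   9.5 -36.5] j5 -44.0
-0.135 -45 [0.454 0.062] [ 32.5   5.7 -34.2] j5 -50.1
-0.135 0 [0.448 0.022] [ 28.1   3.6 -34. ] j5 -52.5
-0.135 45 [ 0.442 -0.019] [ 23.2   4.2 -36. ] j5 -49.9
-0.135 90 [ 0.44  -0.036] [ 21.1   7.4 -39.1] j5 -43.5
-0.135 135 [ 0.442 -0.019] [ 23.2  11.5 -41.6] j5 -36.9
```

All joints stay well within range around the circle. I'll grip the crank now.

Emit:
play_rows(series=[0, 0, 0, 0, 0, 0, 0, 0, 0, 0, 0, 0, 0, 0, 0, 0, 0, 0, 0, 0], jaw=0, squeeze=35)

```text
time_s: 16.87
tcp_pos: [0.4472, 0.0781, 0.0669]
eef_rot: [-47.5, 90.0, 33.7]
contact_force: [-0.2, -0.2, -0.3]
gripper_width: 0.0555
```

Emit:
play_rows(series=[0, 0, 0, 0, 0, 0, 0, 0, 0, 0, 0, 0, 0, 0, 0, 0, 0, 0, 0, 0])

```text
time_s: 17.28
tcp_pos: [0.4469, 0.0777, 0.0665]
eef_rot: [155.5, 90.0, -123.3]
contact_force: [2.8, -10.7, 0.8]
gripper_width: 0.0225
```

Emit:
play_rows(series=[0, 0, 0, 0, 0, 0, 0, 0, 0, 0, 0, 0, 0, 0, 0, 0, 0, 0, 0, 0])

```text
time_s: 17.7
tcp_pos: [0.4469, 0.0775, 0.0665]
eef_rot: [159.0, 89.9, -119.8]
contact_force: [1.5, -5.5, -0.1]
gripper_width: 0.0223
```

Run:
```python
from h import *
snap('wrist','w12')
S=get_state();print(S['tcp_pos'],S['contact_force'],S['moment'],S['gripper_width'])
t=np.radians(-8.5);yp=np.array([-np.sin(t),np.cos(t)]);c0=np.array([.5817,.0017]);print((S['tcp_pos'][:2]-c0)@yp)
```

```text
[0.44685809 0.07750386 0.06648418] [ 1.87782148 -4.98555478 -0.72739525] [-1.9243627  -0.70283602  0.14504813] 0.021921087094354422
0.055040316661960284
```

View pics/w12.png

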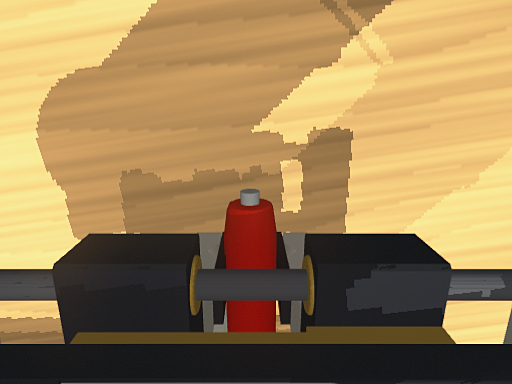

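Emit:
play_rows(series=[-0.002, 0, 0.0005, 0, -0.003, 0, 0.0007, 0, -0.004, 0, 0.0006, 0, -0.004, 0, 0.0004, 0, -0.003, 0, 0.0001, 0])

```text
time_s: 18.17
tcp_pos: [0.4469, 0.0786, 0.0824]
eef_rot: [162.0, 89.8, -116.8]
contact_force: [6.3, -13.6, -4.4]
gripper_width: 0.0216
```

Run:
```python
from h import *
S=get_state();print(S['tcp_pos'],S['contact_force'],S['gripper_width'])
for k in range(4):
    A=np.radians(-90+90*k+18*np.arange(6));tx=-.058*np.diff(np.cos(A));tz=-.058*np.diff(np.sin(A))
    print(-90+90*k,[ [round(x,4),0,round(z,4),0] for x,z in zip(tx,tz)])
```

```text
[0.44692902 0.07856003 0.08238809] [  6.26663473 -13.55872814  -4.43165288] 0.021572652062493352
-90 [[np.float64(-0.0179), 0, np.float64(-0.0028), 0], [np.float64(-0.0162), 0, np.float64(-0.0082), 0], [np.float64(-0.0128), 0, np.float64(-0.0128), 0], [np.float64(-0.0082), 0, np.float64(-0.0162), 0], [np.float64(-0.0028), 0, np.float64(-0.0179), 0]]
0 [[np.float64(0.0028), 0, np.float64(-0.0179), 0], [np.float64(0.0082), 0, np.float64(-0.0162), 0], [np.float64(0.0128), 0, np.float64(-0.0128), 0], [np.float64(0.0162), 0, np.float64(-0.0082), 0], [np.float64(0.0179), 0, np.float64(-0.0028), 0]]
90 [[np.float64(0.0179), 0, np.float64(0.0028), 0], [np.float64(0.0162), 0, np.float64(0.0082), 0], [np.float64(0.0128), 0, np.float64(0.0128), 0], [np.float64(0.0082), 0, np.float64(0.0162), 0], [np.float64(0.0028), 0, np.float64(0.0179), 0]]
180 [[np.float64(-0.0028), 0, np.float64(0.0179), 0], [np.float64(-0.0082), 0, np.float64(0.0162), 0], [np.float64(-0.0128), 0, np.float64(0.0128), 0], [np.float64(-0.0162), 0, np.float64(0.0082), 0], [np.float64(-0.0179), 0, np.float64(0.0028), 0]]
```

Emit:
play_rows(series=[-0.0179, 0, -0.0038, 0, -0.0162, 0, -0.0088, 0, -0.0128, 0, -0.0131, 0, -0.0082, 0, -0.0162, 0, -0.0028, 0, -0.0179, 0])

```text
time_s: 18.58
tcp_pos: [0.4382, 0.0203, 0.1386]
eef_rot: [56.6, 90.0, 137.7]
contact_force: [19.9, 1.3, -39.7]
gripper_width: 0.0223
```

Emit:
play_rows(series=[0.0036, -0.0003, -0.0179, 0, 0.0086, -0.0003, -0.0162, 0, 0.0128, -0.0002, -0.0128, 0, 0.0162, -0.0001, -0.0082, 0, 0.0179, 0, -0.0028, 0])

```text
time_s: 19.0
tcp_pos: [0.4298, -0.0367, 0.081]
eef_rot: [-15.7, 89.9, 65.4]
contact_force: [-0.2, 1.8, 2.9]
gripper_width: 0.022
```

Emit:
play_rows(series=[0.0179, 0, 0.0028, 0, 0.0162, 0.0001, 0.0082, 0, 0.0128, 0.0001, 0.0128, 0, 0.0082, 0.0001, 0.0162, 0, 0.0028, 0.0001, 0.0179, 0])

```text
time_s: 19.42
tcp_pos: [0.4374, 0.0205, 0.0215]
eef_rot: [125.1, 89.8, -153.8]
contact_force: [4.7, -5.0, -9.2]
gripper_width: 0.0222
```

Emit:
play_rows(series=[-0.0028, 0.0002, 0.0179, 0, -0.0082, 0.0001, 0.0162, 0, -0.0128, 0.0001, 0.0128, 0, -0.0162, 0.0001, 0.0082, 0, -0.0179, 0, 0.0028, 0])

```text
time_s: 19.83
tcp_pos: [0.446, 0.0787, 0.0809]
eef_rot: [130.0, 89.8, -148.8]
contact_force: [4.5, -12.1, -4.2]
gripper_width: 0.022
```

Emit:
play_rows(series=[-0.0179, -0.0001, -0.0034, 0, -0.0162, -0.0001, -0.0086, 0, -0.0128, -0.0001, -0.0128, 0, -0.0082, -0.0001, -0.0162, 0, -0.0026, -0.0001, -0.0179, 0])

```text
time_s: 20.25
tcp_pos: [0.4379, 0.0199, 0.1381]
eef_rot: [38.6, 89.9, 119.8]
contact_force: [12.2, 0.6, -27.1]
gripper_width: 0.022
```

Emit:
play_rows(series=[0.003, -0.0001, -0.0179, 0, 0.0082, -0.0001, -0.0162, 0, 0.0128, -0.0001, -0.0128, 0, 0.0162, -0.0001, -0.0082, 0, 0.0179, 0, -0.0028, 0])

```text
time_s: 20.67
tcp_pos: [0.43, -0.037, 0.0806]
eef_rot: [-21.2, 89.9, 59.9]
contact_force: [-0.3, 7.4, 2.1]
gripper_width: 0.0222
```

Emit:
play_rows(series=[0.0179, 0, 0.0028, 0, 0.0162, 0.0001, 0.0082, 0, 0.0128, 0.0001, 0.0128, 0, 0.0082, 0.0001, 0.0162, 0, 0.0028, 0.0001, 0.0179, 0])

```text
time_s: 21.08
tcp_pos: [0.4374, 0.0197, 0.0213]
eef_rot: [123.8, 89.8, -155.1]
contact_force: [4.4, -4.5, -5.8]
gripper_width: 0.0217
```

Forces are stable, so I'll continue the turns.

Emit:
play_rows(series=[-0.0028, 0.0001, 0.0179, 0, -0.0082, 0.0001, 0.0162, 0, -0.0128, 0.0001, 0.0128, 0, -0.0162, 0.0001, 0.0082, 0, -0.0179, 0, 0.0028, 0])

```text
time_s: 21.5
tcp_pos: [0.446, 0.0784, 0.0804]
eef_rot: [110.8, 89.8, -168.0]
contact_force: [2.7, -5.6, -4.2]
gripper_width: 0.0219
```

Emit:
play_rows(series=[-0.0179, -0.0001, -0.0028, 0, -0.0162, -0.0001, -0.0082, 0, -0.0128, -0.0001, -0.0128, 0, -0.008, -0.0001, -0.0162, 0, -0.0024, -0.0001, -0.0179, 0])

```text
time_s: 21.92
tcp_pos: [0.4379, 0.02, 0.1378]
eef_rot: [41.6, 89.9, 122.8]
contact_force: [7.8, 1.3, -18.6]
gripper_width: 0.022
```

Emit:
play_rows(series=[0.003, -0.0001, -0.0179, 0, 0.0082, -0.0001, -0.0162, 0, 0.0128, -0.0001, -0.0128, 0, 0.0162, -0.0001, -0.0082, 0, 0.0179, 0, -0.0028, 0])

```text
time_s: 22.33
tcp_pos: [0.43, -0.0371, 0.0798]
eef_rot: [-19.2, 89.9, 62.0]
contact_force: [-1.7, 8.1, 0.8]
gripper_width: 0.022
```

Run:
```python
from h import *
snap('side','s13');snap('scene','sc13')
S=get_state();print(S['tcp_pos'],S['contact_force'])
a=load('s13')['img'][120:260,200:360];b=cv2.resize(a,None,fx=4,fy=4,interpolation=cv2.INTER_CUBIC);cv2.imwrite('pics/c15.png',b)
a=load('sc13')['img'][160:260,190:330]; cv2.imwrite('pics/c16.png',cv2.resize(a,None,fx=5,fy=5,interpolation=cv2.INTER_CUBIC))
```

```text
[ 0.42982463 -0.03681941  0.0781554 ] [ 0.87643131  2.74362588 -3.37563937]
```

View pics/c15.png

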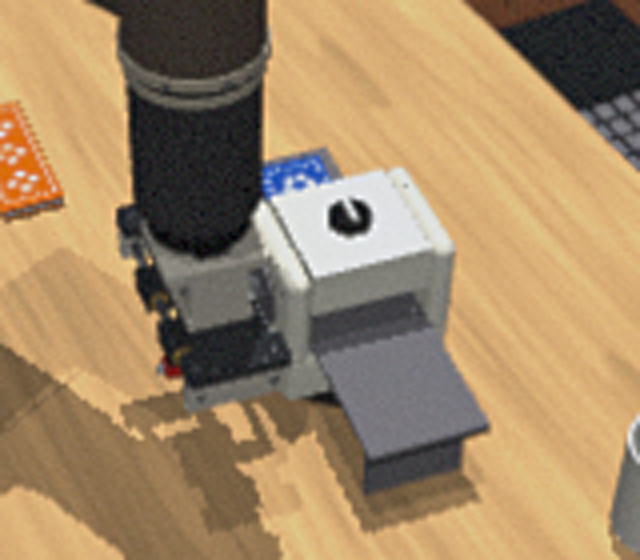

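View pics/c16.png

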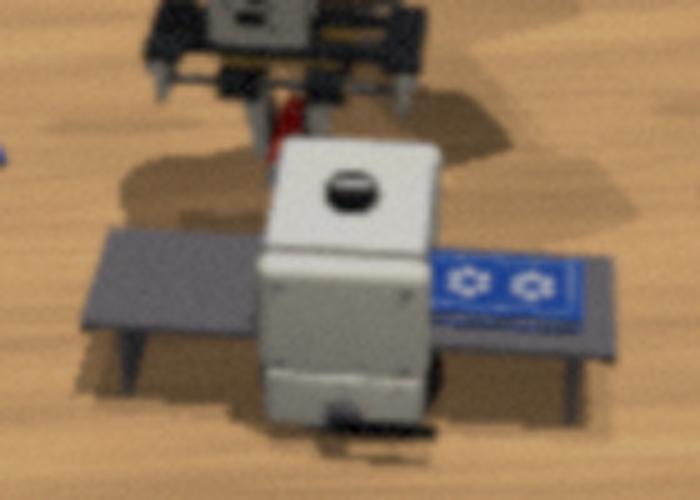

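Run:
```python
from h import *
c=load('sc13');g=lambda x,y:(190+x/5,160+y/5)
t=np.radians(-8.3);yp=np.array([-np.sin(t),np.cos(t)]);xp=np.array([np.cos(t),np.sin(t)]);c0=np.array([.5817,.0017])
for nm,p,z in(('c far',(585,262),.089),('c near',(581,322),.089),('tray far',(613,259),.075),('tray near',(614,353),.075)):
    X=onz(c,*g(*p),z)[:2]-c0;print(nm,np.round([X@xp,X@yp],4))
```

```text
c far [-0.024   0.1527]
c near [0.0365 0.1498]
tray far [-0.0459  0.1729]
tray near [0.0485 0.1717]
```

By measurement relative to the tray edge, the cassette's leading end is 154 mm past the nip, so its rear end is about 4 mm past. As a test, I'll turn a further quarter, same direction, to confirm the cassette no longer moves before I let go.

Emit:
play_rows(series=[0.0179, 0, 0.0028, 0, 0.0162, 0.0001, 0.0082, 0, 0.0128, 0.0001, 0.0128, 0, 0.0082, 0.0001, 0.0162, 0, 0.0028, 0.0001, 0.0179, 0])

```text
time_s: 22.85
tcp_pos: [0.4376, 0.02, 0.0209]
eef_rot: [122.2, 89.8, -156.7]
contact_force: [1.9, -3.6, 0.4]
gripper_width: 0.0221
```

Run:
```python
from h import *
c=snap('scene','sc14')
S=get_state();print(S['tcp_pos'],S['contact_force'])
a=load('sc13')['img'][200:240,270:320].astype(int);b=c['img'][200:240,270:320].astype(int)
print('mean abs diff tray roi',np.abs(a-b).mean())
def bl(im):
    h=cv2.cvtColor(im,cv2.COLOR_BGR2HSV);m=cv2.inRange(h,np.array((105,110,40)),np.array((130,255,255)));m[:, :270]=0;m[:,320:]=0;m[:195]=0;m[240:]=0
    return cv2.boundingRect(m),cv2.moments(m,True)['m10']/m.sum()*255
print(bl(load('sc13')['img']),bl(c['img']))
a=c['img'][160:260,190:330]; cv2.imwrite('pics/c17.png',cv2.resize(a,None,fx=5,fy=5,interpolation=cv2.INTER_CUBIC))
```

```text
[0.43821417 0.02223317 0.02091494] [-3.66128909  2.2705959  -3.29588545]
mean abs diff tray roi 3.454833333333333
((276, 210, 31, 15), np.float64(291.77966101694915)) ((276, 210, 31, 15), np.float64(291.66666666666663))
```

View pics/c17.png

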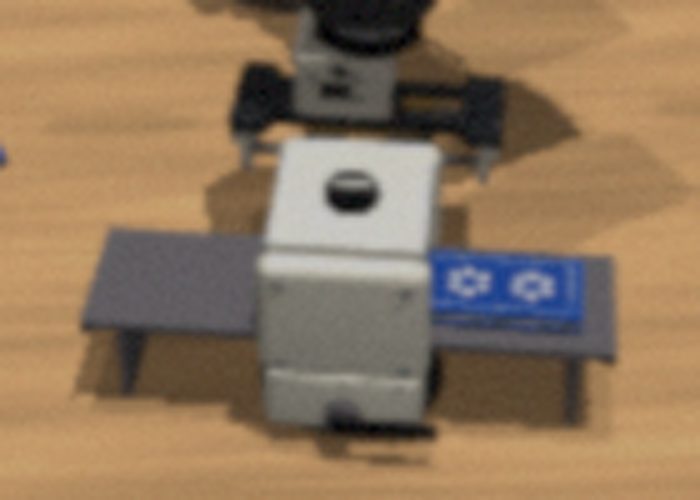

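The cassette did not move in that quarter turn, so it is out of the rollers. I'll release the grip and lift straight up.

Emit:
play_rows(series=[0, 0, 0, 0, 0, 0, 0, 0, 0, 0, 0, 0, 0, 0, 0, 0, 0, 0, 0, 0], jaw=80)

```text
time_s: 23.32
tcp_pos: [0.4389, 0.0199, 0.0226]
eef_rot: [-53.6, 90.0, 27.5]
contact_force: [-0.5, -0.9, -0.3]
gripper_width: 0.0497
```

Emit:
play_rows(series=[0, 0, 0, 0, 0, 0, 0, 0, 0, 0, 0, 0, 0, 0, 0, 0, 0, 0, 0, 0])

```text
time_s: 23.73
tcp_pos: [0.4387, 0.0201, 0.0223]
eef_rot: [-33.9, 90.0, 47.3]
contact_force: [-0.1, 0.3, -0.1]
gripper_width: 0.0701
```

Emit:
play_rows(series=[-0.01, 0, 0, 0, -0.02, 0, 0, 0, -0.03, 0, 0, 0, -0.035, 0, 0, 0, -0.035, 0, 0, 0])

```text
time_s: 24.15
tcp_pos: [0.438, 0.0198, 0.1535]
eef_rot: [125.7, 89.9, -153.1]
contact_force: [1.1, 0.2, -0.3]
gripper_width: 0.07
```

Emit:
play_rows(series=[-0.03, 0, 0, 0, -0.03, 0, 0, 0, -0.03, 0, 0, 0, -0.02, 0, 0, 0, 0, 0, 0, 0])

```text
time_s: 24.57
tcp_pos: [0.4407, 0.0206, 0.2668]
eef_rot: [-63.8, 89.6, 17.4]
contact_force: [-0.0, 0.6, -0.4]
gripper_width: 0.0705
```

Run:
```python
from h import *
snap('side','s15');snap('scene','sc15');snap('wrist','w15')
S=get_state();print(S['tcp_pos'],S['contact_force'],S['time_s'])
```

```text
[0.43826111 0.02011224 0.2617733 ] [-0.50520871  0.45628648 -0.79565002] 24.7167
```

View pics/s15.png

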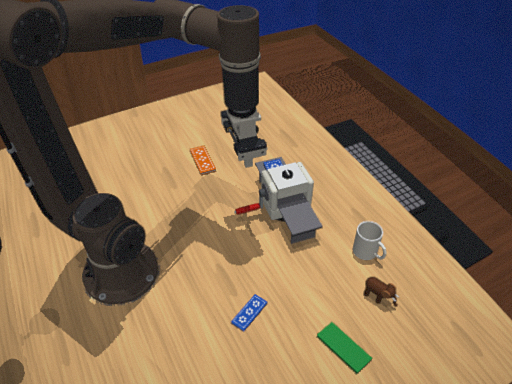

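View pics/sc15.png

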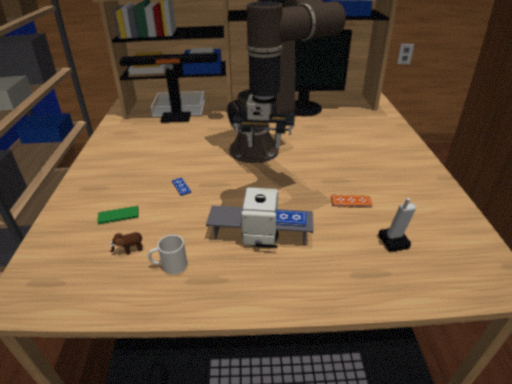

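The scene shows the blue cassette on the left-hand tray at (292,218). Orange (351,201), mug (172,255), phone (395,225) and elephant (127,242) are all where they began, and the robot is clear of everything.

```bash
python3 -c "
from plant import *
print(close_job())"
```

```text
the job is handed in; nothing more can be done
None
```

The blue cassette has been cranked right through the press and is lying on the left-hand tray. I handed the job in at about 24.7 s of the allowed 72 s.

**What I did:** I laid the larger blue cassette flat and square on the feed tray and slid it up until it met the rollers. I then took the crank by its red grip and turned it clockwise about 2.8 turns without letting go. The turning ran at about 0.6 turn a second, with one 0.1 s pause for pictures just before the last quarter turn. The grip stayed closed until the end; then I released it and lifted straight up.

**Last checks:**
- **Cassette through:** its rear end measured about 4 mm past the nip. It did not move during the last quarter turn, so the rollers had let it go.
- **Other objects:** in the last pictures, the orange cassette, mug, phone and elephant look where they started.
- **Robot clear:** the gripper was 0.26 m up and touching nothing when I handed in.

**Disagreements and limits:**
- **Heights by camera:** they came out about 4–5 mm low for the cassette and trays, so I relied on contact for the placing.
- **Push against the rollers:** it briefly reached 8 N instead of the intended 3–5 N; I eased it back to about 3 N before releasing.
- **Force at the crank:** the highest wrist reading was about 45 N at the top of the first turn, from a roughly 1 mm error in my circle. I corrected this and it fell to about 20 N by the third pass over the top.
- **Card:** I could not see the embossed card itself.

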